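# Move the battery pack from the charger to the label printer

## Robot

A 6-joint arm with a two-finger parallel gripper is mounted at the origin on the work surface. World frame = base frame: x ahead of the robot, y to its left, z up, the work surface at z = 0. Lengths are in m, angles in rad, forces in N, time in s.
With the tool pointing down it reaches from about 0.425 to 0.95 m from the base axis. Payload 3.5 kg.
Tool frame: the origin (TCP) lies midway between the tips of the shut fingers; the grasp point (between the pads) lies 19 mm behind it; z points along the fingers, x is the direction in which the jaws open and shut, and the axes are right-handed (so a half turn about z gives the same grasp; the last joint's range is limited). The gripper opens to 85 mm and grips with 20 to 120 N. Pads are 22 mm wide; open, the fingers measure 114 mm over their backs; the gripper's body (76 mm by 85 mm) begins 54 mm behind the grasp point. The pads swing forward as they close: fully open they stand 13 mm farther back than shut.
Start: joints at [-1.293, 0.286, 1.577, -0, 1.279, -0.15], TCP at [0.28, -0.614, 0.207] pointing down, gripper open.
Joint ranges: [-2.77, 2.77], [-0.9, 2.22], [0.21, 2.48], [-1.53, 4.67], [0.24, 2.81], [-2.84, 2.84]. Speed limits (rad/s): [2.79, 2.79, 3.14, 3.14, 3.14, 3.14].

## Interface

Orientations are given as a unit quaternion [x, y, z, w].
In Python, from plant import readout, optics, ctrl gives the robot as it stands. The module is installed in compiled form; this text tells all that it offers.
- The arm moves only by the shell command python3 -m crank 'ROWS' [OPENING] [FORCE]. ROWS is text: rows parted by semicolons, each of 6 numbers parted by spaces: the shift along the tool's x, y, z in mm, then the turn, a rotation vector about the tool's x, y, z in rad. In form: dx dy dz ax ay az; .... A call has 1 to 5 rows; each row shifts and turns the commanded pose from where the row before left it, along the tool's axes as they then stand; what a row does not reach is not made up. A row lasts 1/8 s, in which the tool goes at most 62.5 mm and 10.7 degrees, less where a joint would pass 70% of its speed; a pose out of reach is approached as far as the arm can. A call is refused whole if a number of a shift passes 62.5 or a number of a turn 0.188, either way. A call with a gripper value outside its range is refused whole. OPENING is the opening, from -1 (shut) to 1 (fully open), set as the call begins (- or left out, the last holds). The fingers move at their own pace and stop on an object; FORCE is the grip in N (left out, the last holds). Time passes only in rows, so rows that do not move let the fingers close. It gives the time, the measured TCP pose, the force and the opening at its end, in the units of the state.
- readout.get_state(): the state, without advancing time (a new reading comes with each control period).
- optics.read_camera(name): name is "scene" or "top"; returns the picture (384x512x3 uint8, red, green, blue); there is no depth.
- optics.calibration(name): a dict with "mtx" (3x3 intrinsics, pixels), "dist_coeffs" ([k1, k2, p1, p2, k3] as OpenCV has them; the pictures are not rectified), "rvec" (rotation vector, rad) and "tvec" (3), from world to camera coordinates, as OpenCV has them. Camera axes: x right, y down, z forward; pixel columns grow to the right and rows downward; lengths in m; the calibration is good to about 2 mm. A picture is of the moment at which its call begins. calibration takes no time and is no camera call.
- ctrl.sign_off(): hands the job in, once; it reports no verdict.
Trained networks look in the newest picture that a camera, given by its name, has taken for a name from the list of things; names that differ only in an ending like _2 or _b are one class to them, and where a whole thing is asked for, a point or a joint stands for the part that bears it (a point fixed in the world has none). Each returns a list of dicts, best first, with "p" (0 to 1); they miss things now and then, are a little off and sometimes report something else, mostly with a low value. They report only what shows in the picture. A call takes as long as a camera call. They do not tell look-alikes from the thing itself.
- optics.recognise(camera, thing): "xy" ([column, row] as shares, 0 to 1, of the picture: columns of its width, rows of its height, amid what is visible of it).
The state is a dict: "time": time; "qpos": joint angles; "dq": joint speeds; "joint_efforts": joint torques, N m; "eef_pos": TCP position; "tcp_rot": TCP orientation; "contact_force": force on the tool from outside, world axes, zero at the start; "wrist_torque": the same for the moment, N m; "opening": opening from 0.0 (shut) to 1.0 (fully open).
Only numpy, scipy, OpenCV 4.12 (cv2) and the standard library are available. Lean on these libraries where they do the work, as an engineer would, in place of code of your own. Each camera call takes 0.05 s, during which the arm holds its last target.

## Task

Press the charger's catch to free the battery pack, slide the pack out, and slide it nose first into the label printer's dovetail until it is fully home and the printer's catch snaps up behind it. Work gently, without forcing the pack, the catches or the two machines, let go of the pack, and leave the other things on the bench alone.

Things in the scene. Friction and masses are not known exactly. Their poses are not given: they have to be found in the camera images.
- pack_center (a point): centre of the case of the only battery pack, a black block 88 long (x) x 58 wide (y) x 42 high on a grey dovetail plate; 35 mm above the plate's underside, 21 below the top. x points to the nose, which goes in first. Grasp the case across its 58 mm width from above; its sides are free from 14 to 56 mm above the underside
- pack_nose (a point): centre of the nose face of the pack (the end with two brass contacts), 44 mm from the case's centre along x; same axes
- pack: the pack, 0.28 to 0.46 kg, starts locked in the charger; origin at the centre of its plate's underside. The plate is 88 long, 14 high, 44 wide at its foot and narrower above
- charger: the grey charger. A plain tower 90 wide, 66 high closes its dock's inner end; fixed to the table. Origin on the table below its home point, same axes. In mm: a deck 14 above the table, x -112 to +47, 76 wide, carries two dovetail rails 11.7 high, x -50 to +47, which hold the plate with 1.4 play each side and about 2.5 upwards: the pack goes in and out only along x. Mouth flares from 46 wide at x -50 to 60 at x -64
- charger_home (a point): where the centre of the pack's case lies when locked in the charger, 49 mm above the table. x points inwards along the slide, y left, z up. The nose meets the hard stop 3 mm beyond home. From 12 mm before home on, the plunger pushes the pack out with 4.5 to 6.5 N, so a pack whose catch is pressed springs about 12 mm out
- charger_pad (a point): top centre of the catch's thumb pad when up (this point does not sink): dark ribbed steel 30 (x) x 22 (y), 9.5 mm above the deck, 75 mm out from home; same axes. Pressed 7 mm or more (3 to 4 N) it frees the pack; at 9.5 it is level with the deck. A 6 mm tooth runs from it to a locked pack's tail; a pack sliding in pushes both down, and they snap up behind its tail
- charger_catch (a joint): the charger's catch: 0 m fully up (with no pack, and when a pack is locked), 0.007 pressed far enough to free a pack, 0.0095 level with the deck
- printer: the white label printer. Its body, 125 wide, 125 deep, 78 high, closes its dock's inner end; fixed to the table. Origin on the table below its home point, same axes. In mm: a deck 14 above the table, x -112 to +47, 76 wide, carries two dovetail rails 11.7 high, x -50 to +47, which hold the plate with 1.4 play each side and about 2.5 upwards: the pack goes in and out only along x. Mouth flares from 46 wide at x -50 to 60 at x -64
- printer_home (a point): where the centre of the pack's case nominally lies when locked in the printer, 49 mm above the table. x points inwards along the slide, y left, z up. Its catch, plunger and hard stop are set together up to 7 mm farther in or out than this: find by feel. The nose meets the hard stop 2 mm beyond the true home. From 12 mm before home on, the plunger pushes the pack out with 4.5 to 6.5 N
- printer_pad (a point): nominal top centre of the catch's thumb pad when up (this point does not sink): dark ribbed steel 30 (x) x 22 (y), 9.5 mm above the deck, 75 mm out from home; same axes. Pressed 7 mm or more (3 to 4 N) it frees the pack; at 9.5 it is level with the deck. A 6 mm tooth runs from it to a locked pack's tail; a pack sliding in pushes both down, and they snap up behind its tail
- printer_catch (a joint): the printer's catch: 0 m fully up (with no pack, and when a pack is locked), 0.007 pressed far enough to free a pack, 0.0095 level with the deck
- coupling: bystander, to be left alone: grey pipe coupling, upright tube 60 across, 50 high; origin at the centre of its underside
- label_roll: bystander, to be left alone: roll of blank labels, upright, 70 across, 45 high; origin at the centre of its underside
- elbow: bystander, to be left alone: grey pipe elbow lying flat, legs 50, 34 thick; origin under its corner
- collar: bystander, to be left alone: grey pipe collar, upright ring 90 across, 35 high; origin at the centre of its underside
- driver: bystander, to be left alone: screwdriver lying on the bench; origin under its middle
- fittings_box: bystander, to be left alone: small closed carton 75 x 110 x 60 high; origin at the centre of its underside
- cement_tin: bystander, to be left alone: steel tin 64 across, 85 high; origin at the centre of its underside
Mind the look-alikes: they are no part of the job. What is shaped like the charger but purple or yellow is not meant.

How it is judged:
By the outcome, as a careful person would: the job done as asked, in the order asked, and still so for the second after the job is handed in, with the robot touching nothing.
It also fails if it takes over 69 s, if anything falls off the work surface, if the arm or the gripper's body presses on something with over 40 N, if the wrist force passes 120 N, or if a joint passes its speed limit or range.

## Working session

There is one attempt and no reset: what is moved stays moved. The work goes in short steps, Python scripts to look and compute and a shell command to move; the robot and the scene stay as the last step left them, time stands still between calls to the robot, and variables do not carry over. Pictures are saved under pics/ and viewed, and the job is handed in when it is done.

```bash
mkdir -p pics; ls; python3 - <<'E'
from plant import readout, optics
import cv2
s=readout.get_state(); print(s)
for n in ("scene","top"):
    im=optics.read_camera(n); cv2.imwrite(f"pics/{n}0.png",cv2.resize(im[:,:,::-1],(800,600),interpolation=cv2.INTER_CUBIC))
    c=optics.calibration(n); print(n,c)
    for t in ("pack","charger","printer","charger_pad","printer_pad","pack_nose","pack_center","charger_home","printer_home"):
        try: print(t,[( [round(float(v)*800*(1 if i==0 else .75)) for i,v in enumerate(d["xy"])],round(d["p"],2)) for d in optics.recognise(n,t)])
        except Exception as e: print(t,e)
print(readout.get_state()["time"])
E
```

```text
pics
{'time': 0.0, 'qpos': array([-1.29298213e+00,  2.87234224e-01,  1.57820154e+00,  1.22424029e-05,
        1.27861887e+00, -1.50017410e-01]), 'dq': array([-1.72679662e-04,  7.92910831e-04, -1.80075285e-04,  1.37149745e-03,
       -1.18801669e-03,  2.65743988e-05]), 'joint_efforts': array([-2.46883542e-05, -4.05981374e+01, -2.92626500e+01, -1.81544697e-04,
        5.77920568e-03, -1.02659786e-05]), 'eef_pos': array([ 0.27987299, -0.6134404 ,  0.20558827]), 'tcp_rot': array([ 8.41098526e-01, -5.40880536e-01, -9.20377199e-04, -8.17483021e-04]), 'contact_force': array([-0.33410573,  0.03092013,  0.76877422]), 'wrist_torque': array([0.03747681, 0.03613066, 0.04106607]), 'opening': 0.9956988763987366}
scene {'mtx': array([[465.76455973,   0.        , 252.38103619],
       [  0.        , 465.76455973, 185.19340409],
       [  0.        ,   0.        ,   1.        ]]), 'dist_coeffs': array([0.06736798, 0.        , 0.        , 0.        , 0.        ]), 'rvec': array([ 1.87429598,  1.25200159, -0.66305182]), 'tvec': array([-0.17192852, -0.20584358,  1.85000178])}
pack [([504, 308], 0.61)]
c
[... 577 characters left out ...]
        ,   0.        ,   1.        ]]), 'dist_coeffs': array([0.05641852, 0.        , 0.        , 0.        , 0.        ]), 'rvec': array([ 2.20573323, -2.16180533,  0.13027041]), 'tvec': array([-0.03918105,  0.50031845,  1.45127906])}
pack [([296, 239], 0.76)]
charger [([315, 243], 0.91), ([468, 394], 0.84), ([228, 455], 0.6), ([293, 240], 0.24), ([488, 215], 0.24)]
printer [([489, 215], 0.81)]
charger_pad [([313, 234], 0.87), ([223, 451], 0.66), ([469, 396], 0.64), ([188, 369], 0.19)]
printer_pad [([491, 222], 0.82)]
pack_nose [([295, 241], 0.74)]
pack_center [([294, 236], 0.7)]
charger_home [([223, 452], 0.82), ([470, 395], 0.79), ([305, 244], 0.69)]
printer_home [([491, 212], 0.97)]
1.0
```

View pics/scene0.png

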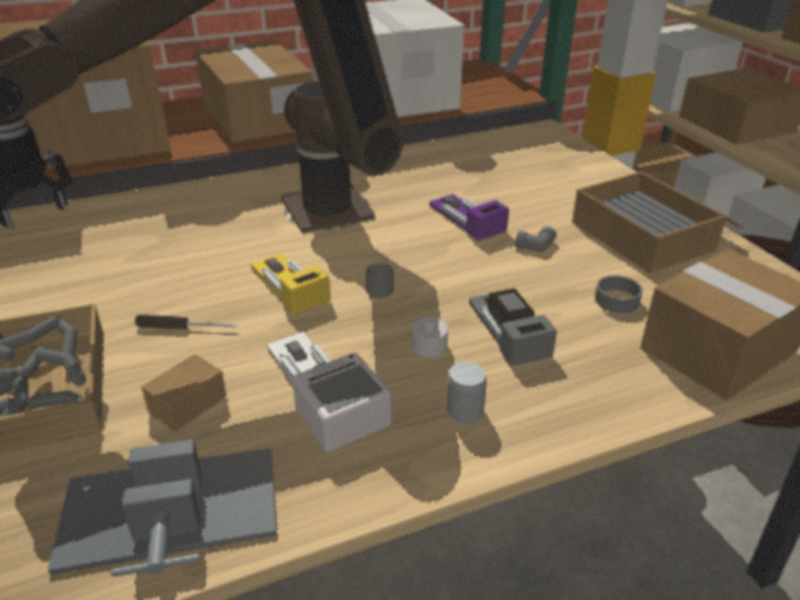

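View pics/top0.png

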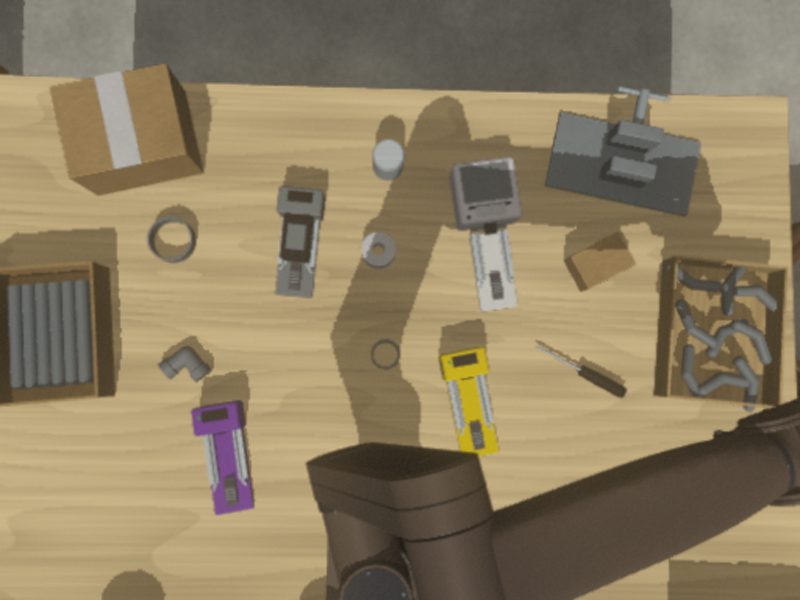

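```bash
cat > h.py <<'E'
import cv2,numpy as np
from plant import readout,optics
from scipy.optimize import least_squares
from scipy.spatial.transform import Rotation as R
C={n:optics.calibration(n) for n in("scene","top")}
def proj(n,P):
    c=C[n];return cv2.projectPoints(np.asarray(P,float).reshape(-1,1,3),c["rvec"],c["tvec"],c["mtx"],c["dist_coeffs"])[0].reshape(-1,2)
def ray(n,px,z):
    c=C[n];u=cv2.undistortPoints(np.array(px,float).reshape(-1,1,2),c["mtx"],c["dist_coeffs"]).reshape(-1,2)
    Rm=cv2.Rodrigues(c["rvec"])[0];o=-Rm.T@c["tvec"].ravel();out=[]
    for a in u:
        d=Rm.T@np.array([a[0],a[1],1]);out.append(o+d*(z-o[2])/d[2])
    return np.array(out)
def crop(im,x0,y0,w,h,s,name,pts=None):
    c=cv2.resize(im[y0:y0+h,x0:x0+w,::-1],None,fx=s,fy=s,interpolation=cv2.INTER_CUBIC)
    if pts is not None:
        for p in pts:
            cv2.circle(c,(int((p[0]-x0+.5)*s),int((p[1]-y0+.5)*s)),2,(0,0,255),-1)
    for k in range(0,w,10): cv2.putText(c,str(x0+k),(k*s,8),0,.3,(0,255,255),1); cv2.line(c,(k*s+s//2,8),(k*s+s//2,12),(0,255,255),1)
    for k in range(0,h,10): cv2.putText(c,str(y0+k),(0,k*s+s//2+3),0,.3,(0,255,255),1)
    cv2.imwrite(name,c)
E
python3 - <<'E'
from h import *
t=optics.read_camera("top");s=optics.read_camera("scene")
np.save("t0.npy",t);np.save("s0.npy",s)
crop(t,165,105,60,95,6,"pics/ct_ch.png")
crop(t,280,95,60,110,5,"pics/ct_pr.png")
crop(s,295,180,65,55,9,"pics/cs_ch.png")
crop(s,165,205,90,85,7,"pics/cs_pr.png")
for z in(0.014,0.07): print(ray("top",[[188,153],[314,141]],z))
E
```

```text
[[ 0.62426901  0.18107667  0.014     ]
 [ 0.67303519 -0.22362811  0.014     ]]
[[ 0.6142746   0.17440065  0.07      ]
 [ 0.66119397 -0.2149776   0.07      ]]
```

View pics/ct_ch.png

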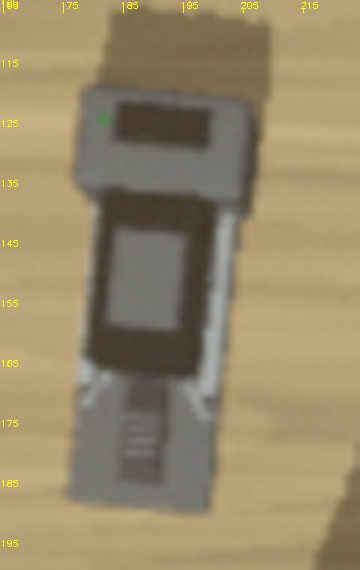

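View pics/ct_pr.png

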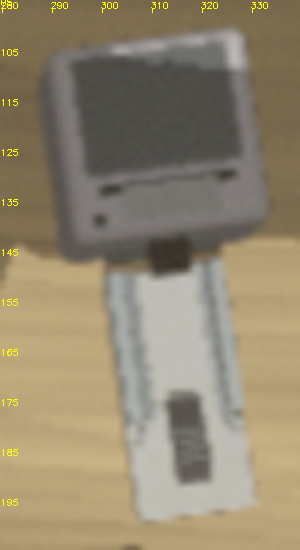

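View pics/cs_ch.png

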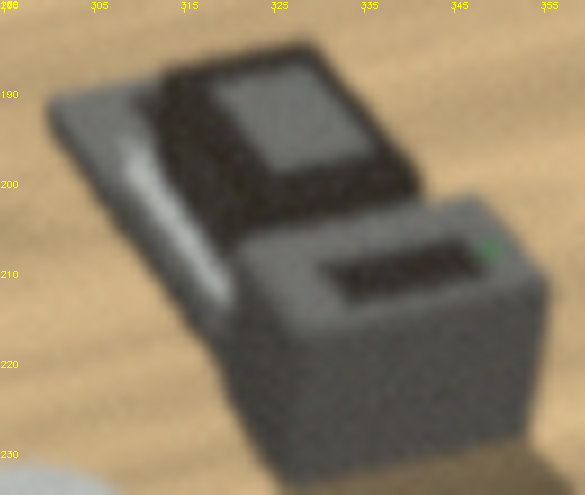

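View pics/cs_pr.png

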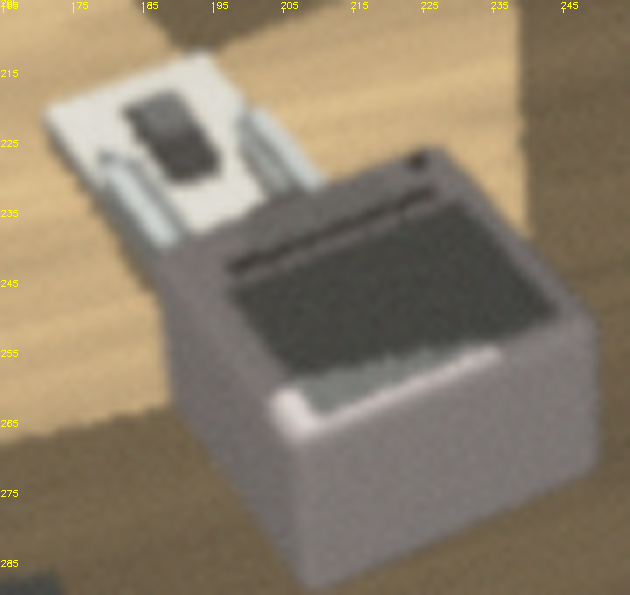

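```bash
cat > fit.py <<'E'
from h import *
from scipy.ndimage import map_coordinates
def T(p,P):
    c,s=np.cos(p[2]),np.sin(p[2]);P=np.asarray(P,float)
    return np.c_[p[0]+c*P[:,0]-s*P[:,1],p[1]+s*P[:,0]+c*P[:,1],P[:,2]]
def meas(im,cam,p,edges,win=3.0):
    g=im.astype(float).mean(2);out=[]
    for name,a,b in edges:
        a,b=np.array(a)/1e3,np.array(b)/1e3
        q=a+(b-a)*np.linspace(.08,.92,15)[:,None]
        u=proj(cam,T(p,q));d=u[-1]-u[0];n=np.array([-d[1],d[0]])/np.linalg.norm(d)
        t=np.arange(-win-1,win+1.01,.1)
        # average profile along the edge in groups
        prof=np.array([map_coordinates(g,[ui[1]+t*n[1],ui[0]+t*n[0]],order=3) for ui in u])
        for k in range(0,15,5):
            pr=prof[k:k+5].mean(0);gr=np.abs(np.gradient(pr,t));i=np.argmax(gr[5:-5])+5
            if gr[i]<3: continue
            w=slice(max(0,i-5),i+6);o=(t[w]*gr[w]).sum()/gr[w].sum()
            out.append((name,cam,q[k:k+5].mean(0),u[k:k+5].mean(0)+o*n,n,o,gr[i]))
    return out
def fit(ims,p,E,free=3,it=15,verbose=True,wins=(3.5,2.0)):
    p=np.array(p,float)
    for k in range(it):
        M=sum([meas(ims[c],c,p,E[c],wins[0] if k<7 else wins[1]) for c in E],[])
        f=lambda x:np.array([(proj(m[1],T(x,[m[2]]))[0]-m[3])@m[4] for m in M])
        p=least_squares(f,p,loss="soft_l1",f_scale=.4,x_scale=[.01,.01,.1]).x
    if verbose:
        r=f(p)
        for m,rr in zip(M,r): print(m[1],m[0],"%.2f g%.0f"%(rr,m[6]),end="; ")
        print()
    return p
E
cat > f1.py <<'E'
from fit import *
ims={"top":np.load("t0.npy"),"scene":np.load("s0.npy")}
for n in C: Rm=cv2.Rodrigues(C[n]["rvec"])[0];print(n,-Rm.T@C[n]["tvec"].ravel())
px=lambda X,Y,x0,y0,s:[x0+(X-s/2)/s,y0+(Y-s/2)/s]
# charger
tl,tr=ray("top",[px(68,500,165,105,6),px(208,512,165,105,6)],.014)
print(tl,tr,np.hypot(*(tl-tr)[:2]))
yaw=np.arctan2(*(tl-tr)[:2][::-1])-np.pi/2
p0=np.r_[(tl+tr)[:2]/2+.112*np.array([np.cos(yaw),np.sin(yaw)]),yaw];print(p0)
pk=[("pkL",(-44,29,70),(20,29,70)),("pkR",(-44,-29,70),(20,-29,70)),("pkT",(-44,-29,70),(-44,29,70))]
E={"top":[("dT",(-112,-38,14),(-112,38,14)),("dL",(-112,38,14),(-64,38,14)),("dR",(-112,-38,0),(-64,-38,0))]+pk,
 "scene":[("dT",(-112,-38,14),(-112,10,14)),("pkL",(-44,29,70),(44,29,70)),("pkT",(-44,-29,70),(-44,29,70))]}
for sel in(["top"],["scene"],["top","scene"]):
    p=fit(ims,p0,{k:E[k] for k in sel});print(sel,p)
np.save("pc.npy",p)
tl,tr=ray("top",[px(138,522,280,95,5),px(257,506,280,95,5)],.014)
print(tl,tr,np.hypot(*(tl-tr)[:2]))
yaw=np.arctan2(*(tl-tr)[:2][::-1])-np.pi/2
q0=np.r_[(tl+tr)[:2]/2+.112*np.array([np.cos(yaw),np.sin(yaw)]),yaw];print(q0)
E2={"top":[("dT",(-112,-38,14),(-112,38,14)),("dL",(-112,38,0),(10,38,0)),("dR",(-112,-38,14),(10,-38,14))],
 "scene":[("dT",(-112,-38,14),(-112,38,14)),("dL",(-112,38,14),(-64,38,14))]}
for sel in(["top"],["scene"],["top","scene"]):
    q=fit(ims,q0,{k:E2[k] for k in sel});print(sel,q)
np.save("pp.npy",q)
def draw(p,extra):
    P=[]
    for e in extra: a,b=np.array(e[1])/1e3,np.array(e[2])/1e3;P+=list(a+(b-a)*np.linspace(0,1,12)[:,None])
    return T(p,P)
w=[("",(-112,-38,14),(-112,38,14)),("",(-112,38,14),(47,38,14)),("",(-112,-38,14),(47,-38,14)),("",(47,-45,66),(47,45,66))]
for n,o in(("top",(165,105,60,95,6)),("scene",(295,180,65,55,9))): crop(ims[n],*o,f"pics/f_{n}_ch.png",proj(n,draw(p,w+pk)))
w2=w[:3]+[("",(-50,22,25),(47,22,25)),("",(-50,-22,25),(47,-22,25)),("",(47,-62.5,78),(47,62.5,78))]
for n,o in(("top",(280,95,60,110,5)),("scene",(165,205,90,85,7))): crop(ims[n],*o,f"pics/f_{n}_pr.png",proj(n,draw(q,w2)))
ims2=[cv2.resize(cv2.imread(f"pics/f_{n}_{m}.png"),(400,400)) for m in("ch","pr") for n in("top",)]
cv2.imwrite("pics/fa.png",np.hstack(ims2))
E
python3 f1.py
```

```text
scene [ 1.58388166 -0.46303129  0.87827018]
top [0.3603614  0.00479305 1.49270938]
[0.51129363 0.21600379 0.014     ] [0.50649677 0.1419927  0.014     ] 0.0741663719377698
[ 0.6206607   0.17175441 -0.06472229]
top dT -0.64 g23; top dT -0.65 g28; top dT -0.25 g24; top dL -0.09 g18; top dL 0.20 g21; top dL 0.10 g16; top dR 0.02 g24; top dR -0.20 g26; top dR 0.11 g34; top pkL 0.20 g50; top pkL 0.39 g49; top pkL 0.69 g50; top pkR -0.50 g65; top pkR -0.42 g56; top pkR -0.61 g45; top pkT 0.36 g30; top pkT 0.46 g17; top pkT 0.44 g39; 
['top'] [ 0.6162972   0.16894373 -0.10467384]
scene dT -0.12 g20; scene dT 0.19 g22; scene dT 0.08 g26; scene pkL 0.02 g54; scene pkL 0.04 g53; scene pkL -0.05 g51; scene pkT -0.12 g46; scene pkT -0.01 g46; scene pkT -0.01 g47; 
['scene'] [ 0.62229904  0.16859152 -0.06763929]
top dT -0.03 g23; top dT -0.04 g28; top dT 0.28 g24; top dL -0.01 g20; top dL 0.20 g21; top dL 0.10 g16; top dR 0.09 g28; top dR -0.20 g28; top dR 0.20 g34; top pkL 0.11 g51; top pkL 0.31 g48; top pkL 0.61 g50; top pkR -0.50 g66; top pkR -0.59 g55; top pkR -0.78 g45; top pkT 1.06 g30; top
[... 404 characters left out ...]
1]
top dT 0.04 g23; top dT -0.03 g25; top dT -0.01 g26; top dL -0.64 g22; top dL -1.08 g17; top dL -1.57 g24; top dR 0.48 g14; top dR 2.19 g9; top dR 2.13 g26; 
['top'] [ 0.60158845 -0.22479333  0.16034692]
scene dT 0.06 g28; scene dT -2.57 g28; scene dT 0.61 g35; scene dL 0.05 g32; scene dL 0.22 g27; scene dL -0.30 g14; 
['scene'] [ 0.60283731 -0.2289422   0.12009256]
top dT -0.14 g23; top dT -0.14 g25; top dT -0.10 g26; top dL -0.49 g23; top dL -0.86 g18; top dL -1.26 g24; top dR 0.63 g14; top dR 2.42 g9; top dR 2.44 g25; scene dT 0.08 g28; scene dT 0.38 g27; scene dT 0.20 g34; scene dL 0.12 g35; scene dL 0.03 g28; scene dL -0.27 g16; 
['top', 'scene'] [ 0.60137724 -0.22584998  0.15251151]
```

```bash
python3 - <<'E'
import cv2,numpy as np
a=[cv2.imread(f"pics/f_{n}.png") for n in("top_ch","top_pr")]
h=max(i.shape[0] for i in a)
cv2.imwrite("pics/fa.png",np.hstack([cv2.copyMakeBorder(i,0,h-i.shape[0],0,0,cv2.BORDER_CONSTANT) for i in a]))
E
```

```text
(no output)
```

View pics/fa.png

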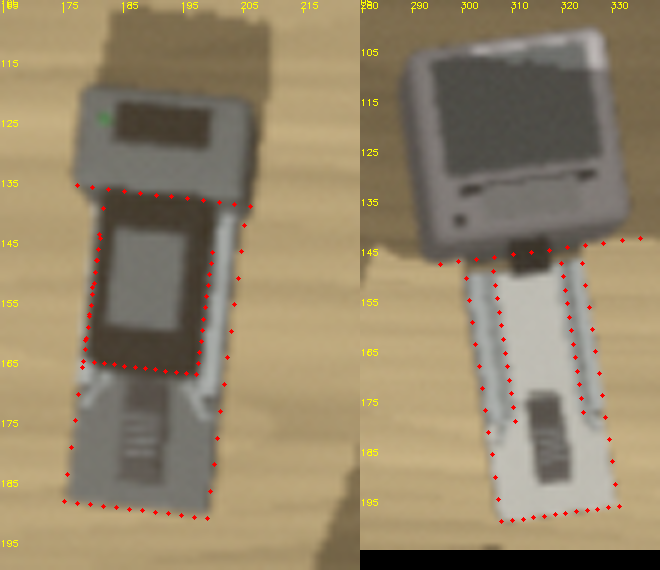

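View pics/f_scene_ch.png

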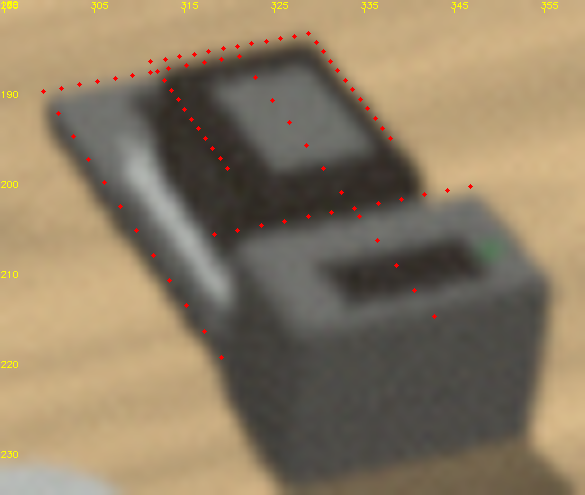

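View pics/f_scene_pr.png

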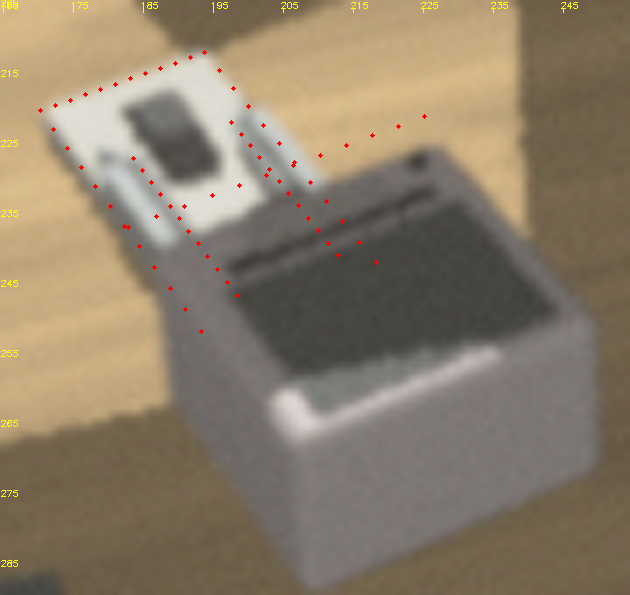

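```bash
cat > go.py <<'E'
# usage: go.plan(target xyz m, tool yaw angle of x axis (world, rad), n rows)
from h import *
def cur():
    s=readout.get_state();return s,s["eef_pos"],R.from_quat(s["tcp_rot"])
def plan(xyz,ang,n,down=True):
    s,p,r=cur();xyz=np.array(xyz)
    x=np.array([np.cos(ang),np.sin(ang),0]);z=np.array([0,0,-1.]);y=np.cross(z,x)
    rt=R.from_matrix(np.c_[x,y,z]);rel=(r.inv()*rt).as_rotvec();stp=rel/n
    rows=[];q=r
    for k in range(n):
        d=q.inv().apply((xyz-p)/n*1e3);rows.append(" ".join("%.1f"%v for v in d)+" "+" ".join("%.4f"%v for v in stp));q=q*R.from_rotvec(stp)
    print("t %.2f"%s["time"],"pos",p.round(4),"ang",np.arctan2(r.as_matrix()[1,0],r.as_matrix()[0,0]).round(4),"F",s["contact_force"].round(2),"tot rot",rel.round(3))
    print("; ".join(rows))
E
python3 -c "
from go import *
plan([.5396,.1769,.12],-np.pi/2-.098,15)
for n in ('scene',): pass
"
```

```text
t 1.10 pos [ 0.2801 -0.6142  0.207 ] ang -1.143 F [-0.25 -1.12 -0.61] tot rot [-0.    -0.     0.526]
-40.8 -37.6 5.8 -0.0000 -0.0000 0.0351; -42.1 -36.2 5.8 -0.0000 -0.0000 0.0351; -43.3 -34.7 5.8 -0.0000 -0.0000 0.0351; -44.5 -33.1 5.8 -0.0000 -0.0000 0.0351; -45.7 -31.6 5.8 -0.0000 -0.0000 0.0351; -46.7 -29.9 5.8 -0.0000 -0.0000 0.0351; -47.8 -28.3 5.8 -0.0000 -0.0000 0.0351; -48.7 -26.6 5.8 -0.0000 -0.0000 0.0351; -49.6 -24.9 5.8 -0.0000 -0.0000 0.0351; -50.5 -23.1 5.8 -0.0000 -0.0000 0.0351; -51.2 -21.3 5.8 -0.0000 -0.0000 0.0351; -52.0 -19.5 5.8 -0.0000 -0.0000 0.0351; -52.6 -17.7 5.8 -0.0000 -0.0000 0.0351; -53.2 -15.8 5.8 -0.0000 -0.0000 0.0351; -53.7 -14.0 5.8 -0.0000 -0.0000 0.0351
```

Candidates in the top view (800×600): grey charger holding the black pack at (297,240), purple look-alike at (225,457), yellow at (470,400). I choose the grey one, and the crop confirms it holds the pack. The only printer is the white one at (490,230). The cameras' pose fits agree to about 3 mm.

```bash
python3 -m crank '-41 -37.5 0 0 0 0.035; -42 -36 0 0 0 0.035; -43.5 -34.5 0 0 0 0.035; -44.5 -33 0 0 0 0.035; -45.5 -31.5 0 0 0 0.035' -1 40
python3 -m crank '-46.5 -30 3 0 0 0.035; -48 -28.5 3 0 0 0.035; -48.5 -26.5 3 0 0 0.035; -49.5 -25 3 0 0 0.035; -50.5 -23 3 0 0 0.035'
python3 -c "
from go import *
plan([.5396,.1769,.12],-np.pi/2-.098,5)
"
```

```text
time: 1.72
eef_pos: [0.3663, -0.349, 0.2073]
tcp_rot: [0.79, -0.613, 0.0, -0.0]
contact_force: [0.7, 0.3, -0.2]
opening: 0.002
time: 2.35
eef_pos: [0.4531, -0.0855, 0.1924]
tcp_rot: [0.734, -0.68, 0.001, -0.0]
contact_force: [0.8, -0.4, -0.2]
opening: 0.0
t 2.35 pos [ 0.4531 -0.0855  0.1924] ang -1.4944 F [ 0.78 -0.37 -0.22] tot rot [-0.001 -0.001  0.174]
-51.0 -21.2 14.5 -0.0003 -0.0001 0.0349; -51.7 -19.5 14.5 -0.0003 -0.0001 0.0349; -52.4 -17.6 14.5 -0.0003 -0.0001 0.0349; -52.9 -15.8 14.5 -0.0003 -0.0001 0.0349; -53.5 -14.0 14.5 -0.0003 -0.0001 0.0349
```

```bash
python3 -m crank '-51 -21 14.5 0 0 0.035; -51.5 -19.5 14.5 0 0 0.035; -52.5 -17.5 14.5 0 0 0.035; -53 -16 14.5 0 0 0.035; -53.5 -14 14.5 0 0 0.035'
python3 -m crank '0 0 0 0 0 0'
python3 -c "
from go import *
plan([.5396,.1769,.04],-np.pi/2-.098,2)
t=optics.read_camera('top');crop(t,150,95,100,110,5,'pics/a1.png')
t=optics.read_camera('scene');crop(t,280,130,100,100,5,'pics/a1s.png')
"
```

```text
time: 2.98
eef_pos: [0.5393, 0.1772, 0.1194]
tcp_rot: [-0.672, 0.741, -0.0, 0.0]
contact_force: [0.2, -0.5, 0.5]
opening: 0.001
time: 3.1
eef_pos: [0.5381, 0.1783, 0.1179]
tcp_rot: [-0.674, 0.739, 0.001, -0.001]
contact_force: [-0.6, -1.1, 0.3]
opening: -0.003
t 3.10 pos [0.5381 0.1783 0.1179] ang -1.6634 F [-0.61 -1.08  0.31] tot rot [ 0.003 -0.     0.005]
0.6 -0.9 39.0 0.0013 -0.0001 0.0027; 0.6 -0.8 39.0 0.0013 -0.0001 0.0027
```

View pics/a1.png

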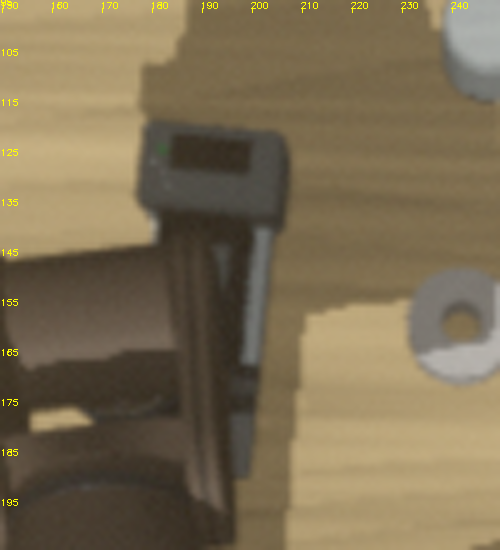

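View pics/a1s.png

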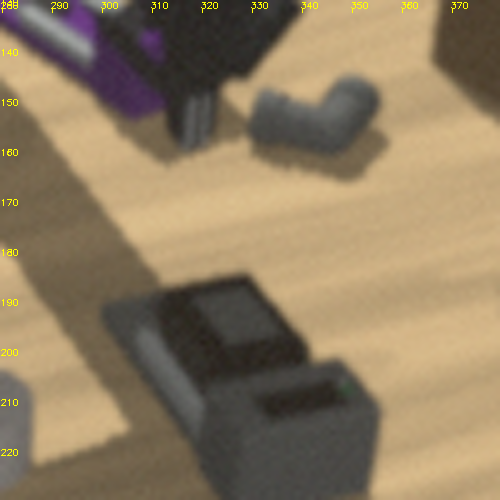

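```bash
python3 -c "
from h import *
print(proj('scene',[[.5381,.1783,.1179]]))"
python3 -m crank '0.5 -1 38 0 0 0.003; 0.5 -0.5 38 0 0 0.003; 0 0 0 0 0 0'
python3 -c "
from go import *
plan([.5396,.1769,.024],-np.pi/2-.098,1)
t=optics.read_camera('scene');crop(t,280,160,90,80,6,'pics/a2s.png')
"
```

```text
[[316.86352558 165.37252673]]
time: 3.58
eef_pos: [0.5374, 0.1723, 0.041]
tcp_rot: [-0.669, 0.743, 0.002, -0.003]
contact_force: [-0.4, 0.1, -0.3]
opening: -0.0
t 3.58 pos [0.5374 0.1723 0.041 ] ang -1.676 F [-0.43  0.14 -0.31] tot rot [ 0.006 -0.002 -0.007]
-4.8 -1.8 17.0 0.0064 -0.0017 -0.0072
```

View pics/a2s.png

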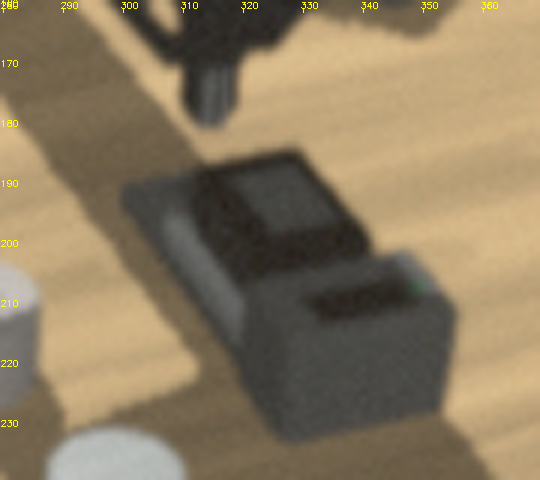

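```bash
python3 -c "
from go import *
s,p,r=cur();print(p,s['opening'])
for dx in(-14,0,14):
  for dy in(-11,11): print(dx,dy,proj('scene',[p+r.apply([dx/1e3,dy/1e3,0])])[0].round(1))
print(proj('scene',[p+[0,0,.02]]),proj('scene',[[0.516,.18,.014]]))
t=optics.read_camera('top');crop(t,150,95,100,110,5,'pics/a2.png')
t=optics.read_camera('scene');crop(t,295,140,50,60,10,'pics/a3s.png')
"
```

```text
[0.53940816 0.1728479  0.04331059] -0.00036630940356798854
-14 -11 [319.3 187.2]
-14 11 [316.5 183.4]
0 -11 [315.1 187.9]
0 11 [312.4 184.1]
14 -11 [310.9 188.7]
14 11 [308.3 184.8]
[[314.21416759 180.75945606]] [[311.58000516 189.21278371]]
```

View pics/a3s.png

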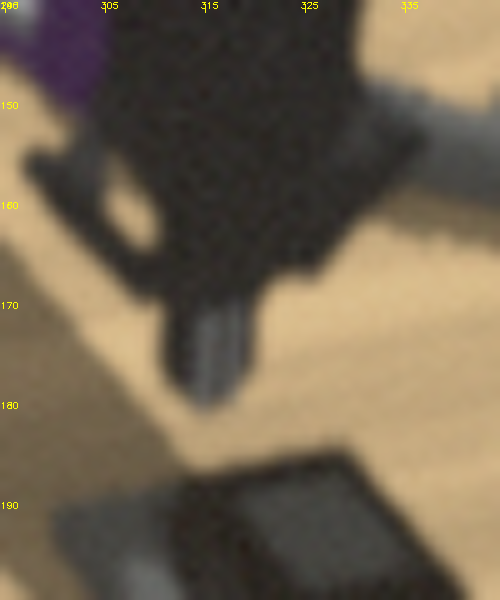

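View pics/a2.png

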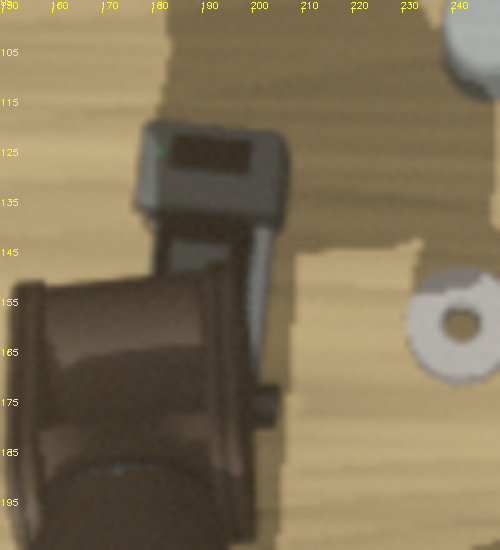

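```bash
python3 -c "
from h import *
r=R.from_quat([8.41098526e-01, -5.40880536e-01, -9.20377199e-04, -8.17483021e-04]);p=np.array([.28,-.614,.2065])
pts=[p+r.apply(np.array(v)/1e3) for v in((42,11,-13),(42,-11,-13),(-42,11,-13),(-42,-11,-13),(57,0,-13),(-57,0,-13),(0,0,0))]
q=proj('scene',pts);print(q.round(1))
crop(np.load('s0.npy'),0,60,60,100,6,'pics/st.png',q)
"
```

```text
[[  8.1 151.5]
 [ 11.8 154.3]
 [ 38.1 140.6]
 [ 41.9 143.2]
 [  4.3 154.9]
 [ 45.1 140. ]
 [ 26.6 151.3]]
```

View pics/st.png

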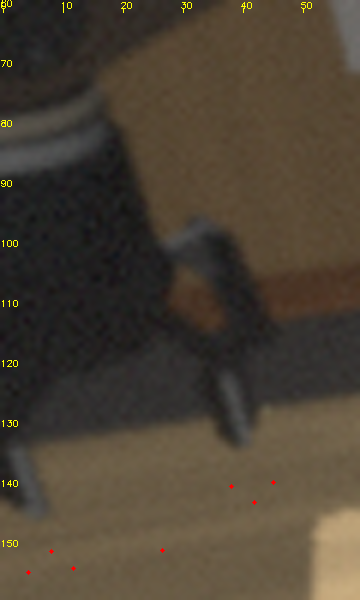

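```bash
python3 -c "
from h import *
q=proj('scene',[[0,0,0],[.08,.08,0],[.08,-.08,0],[-.08,-.08,0],[-.08,.08,0],[0,0,.1]]);print(q.round(1))
s=np.load('s0.npy')
crop(s,160,60,110,100,6,'pics/base.png',q)
"
```

```text
[[209.  133.3]
 [235.  138.5]
 [195.4 146.5]
 [184.  128.2]
 [221.4 121.3]
 [207.5 110.2]]
```

View pics/base.png

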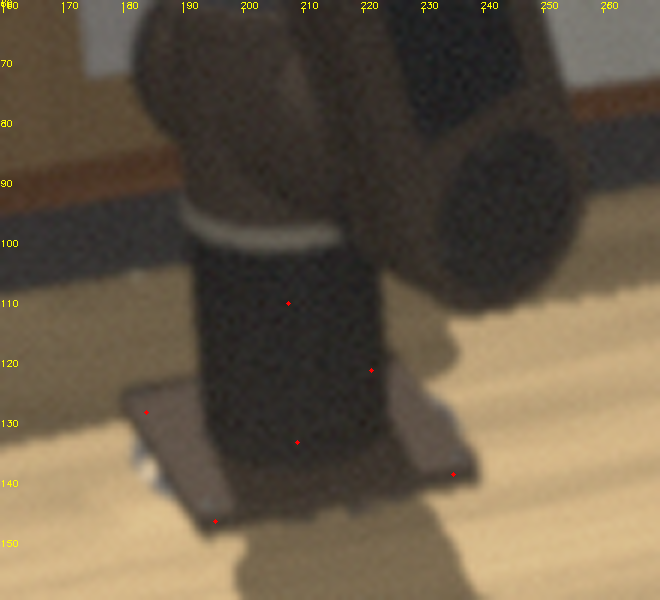

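```bash
python3 -c "
from go import *
for i in range(4):
  s,p,r=cur();print(s['time'],p.round(4),r.as_rotvec().round(3),s['contact_force'].round(1),s['qpos'].round(4));optics.read_camera('top')
"
```

```text
3.725 [0.5417 0.1736 0.0458] [-2.101  2.332 -0.003] [ 0.1  0.7 -0.2] [ 1.3180e-01  2.4190e-01  1.9525e+00 -1.0000e-04  9.4370e-01  1.8070e+00]
3.775 [0.5419 0.1738 0.0461] [-2.101  2.331 -0.004] [ 0.7 -0.1 -0.6] [ 0.1322  0.2416  1.9521 -0.      0.9435  1.807 ]
3.825 [0.5419 0.174  0.046 ] [-2.101  2.331 -0.004] [0.6 0.  0.1] [ 0.1325  0.2417  1.9521 -0.      0.9434  1.8071]
3.875 [0.5417 0.1741 0.0458] [-2.101  2.331 -0.004] [-1.2 -0.6  0.1] [0.1327 0.2419 1.9524 0.     0.9433 1.8071]
```

```bash
python3 -m crank '-2.5 2.5 8 0 0 0; 0 0 8 0 0 0; 0 0 0 0 0 0; 0 0 0 0 0 0'
python3 -c "
from go import *
plan([.5396,.1769,.024],-np.pi/2-.098,1)
t=optics.read_camera('scene');crop(t,280,160,90,80,6,'pics/a4s.png')
"
```

```text
time: 4.42
eef_pos: [0.5377, 0.1769, 0.0273]
tcp_rot: [-0.67, 0.743, 0.0, -0.0]
contact_force: [0.8, -0.3, 0.3]
opening: -0.004
t 4.42 pos [0.5377 0.1769 0.0273] ang -1.6739 F [ 0.83 -0.29  0.33] tot rot [ 0.    -0.    -0.005]
-0.2 -1.9 3.3 0.0005 -0.0001 -0.0051
```

View pics/a4s.png

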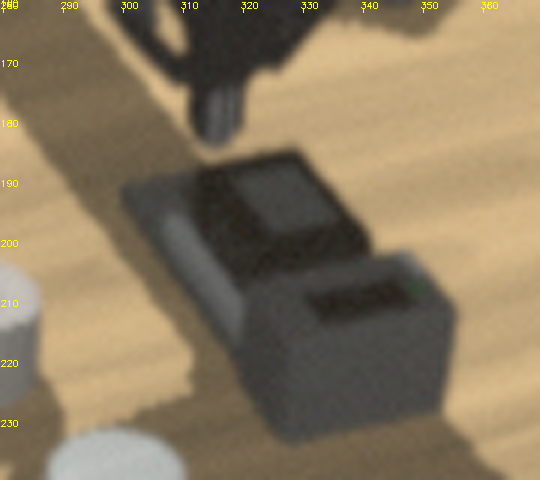

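```bash
python3 -c "
from fit import *
p=[.618,.1692,-.098]
for x in(-.068,-.079,-.09):
  for z in(.02,.03,.04,.05,.06): print(x,z,proj('scene',T(p,[[x,0,z]]))[0].round(1))
"
python3 -m crank '0 0 3 0 0 0; 0 0 0 0 0 0'
python3 -m crank '0 0 3 0 0 0; 0 0 0 0 0 0'
```

```text
-0.068 0.02 [315.7 193.7]
-0.068 0.03 [316.  191.1]
-0.068 0.04 [316.2 188.5]
-0.068 0.05 [316.5 185.9]
-0.068 0.06 [316.7 183.2]
-0.079 0.02 [314.4 191.8]
-0.079 0.03 [314.6 189.2]
-0.079 0.04 [314.8 186.6]
-0.079 0.05 [315.1 184. ]
-0.079 0.06 [315.3 181.3]
-0.09 0.02 [313.  189.9]
-0.09 0.03 [313.2 187.3]
-0.09 0.04 [313.5 184.7]
-0.09 0.05 [313.7 182.1]
-0.09 0.06 [313.9 179.5]
time: 4.72
eef_pos: [0.5377, 0.1768, 0.0243]
tcp_rot: [-0.67, 0.743, 0.0, -0.0]
contact_force: [0.2, -0.2, -0.2]
opening: -0.0
time: 4.97
eef_pos: [0.5376, 0.1769, 0.0212]
tcp_rot: [-0.67, 0.743, 0.0, -0.0]
contact_force: [0.4, 0.5, -0.8]
opening: 0.001
```

```bash
python3 -m crank '0 0 3 0 0 0; 0 0 0 0 0 0'
python3 -m crank '0 0 2 0 0 0; 0 0 0 0 0 0'
python3 -c "
from h import *
t=optics.read_camera('scene');crop(t,280,150,90,80,6,'pics/a5s.png')
t=optics.read_camera('top');crop(t,150,100,90,100,5,'pics/a5.png')
"
```

```text
time: 5.22
eef_pos: [0.5376, 0.1769, 0.0182]
tcp_rot: [-0.67, 0.743, 0.0, -0.0]
contact_force: [-0.8, 0.5, -0.6]
opening: -0.002
time: 5.48
eef_pos: [0.5377, 0.1769, 0.0164]
tcp_rot: [-0.67, 0.743, 0.0, -0.0]
contact_force: [0.1, 0.1, 0.7]
opening: 0.001
```

View pics/a5s.png

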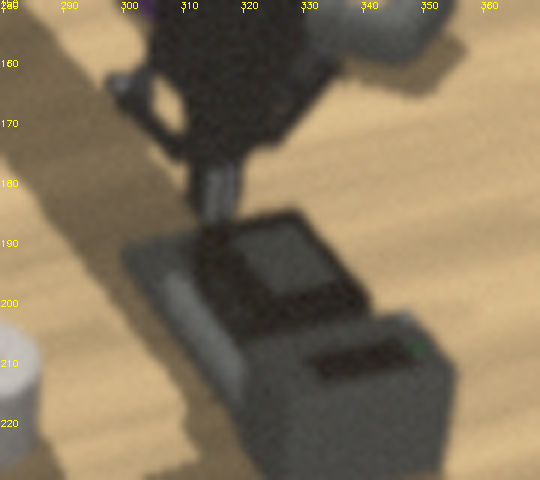

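View pics/a5.png

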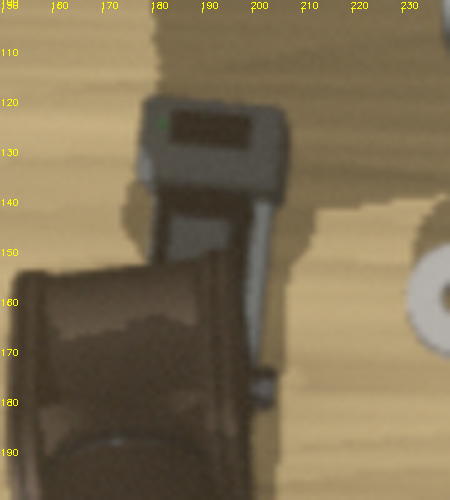

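```bash
python3 -c "
from fit import *
def f(x): return np.r_[proj('scene',[x])[0]-[300.5,163],proj('top',[x])[0]-[202,177.5]]
s=least_squares(f,[.54,.12,.1],x_scale=.01);print(s.x,s.fun)
p=np.array([.618,.1692]);d=s.x[:2]-p;c,q=np.cos(.098),np.sin(.098)
print('charger frame',c*d[0]-q*d[1],q*d[0]+c*d[1])
"
```

```text
[0.53121067 0.12403838 0.13549695] [-0.19697119  0.01793731 -0.17202715 -0.08509854]
charger frame -0.08195414237494171 -0.053436676594730295
```

```bash
python3 -m crank '0 0 3 0 0 0; 0 0 0 0 0 0'
python3 -m crank '0 0 3 0 0 0; 0 0 0 0 0 0'
python3 -m crank '0 0 3 0 0 0; 0 0 0 0 0 0'
```

```text
time: 5.82
eef_pos: [0.5376, 0.1769, 0.0132]
tcp_rot: [-0.67, 0.743, 0.0, -0.0]
contact_force: [-0.1, 0.6, 0.2]
opening: -0.002
time: 6.08
eef_pos: [0.5376, 0.1769, 0.0102]
tcp_rot: [-0.67, 0.743, 0.0, -0.0]
contact_force: [0.1, 0.4, 0.2]
opening: 0.001
time: 6.32
eef_pos: [0.5376, 0.1769, 0.0072]
tcp_rot: [-0.67, 0.743, 0.0, -0.0]
contact_force: [-1.3, -0.3, 0.8]
opening: 0.002
```

```bash
python3 -m crank '0 0 3 0 0 0; 0 0 0 0 0 0'
python3 -m crank '0 0 2 0 0 0; 0 0 0 0 0 0'
python3 -m crank '0 0 2 0 0 0; 0 0 0 0 0 0'
```

```text
time: 6.58
eef_pos: [0.5376, 0.1769, 0.0042]
tcp_rot: [-0.67, 0.743, 0.0, -0.0]
contact_force: [-0.0, -0.1, -0.1]
opening: 0.004
time: 6.82
eef_pos: [0.5377, 0.1769, 0.0024]
tcp_rot: [-0.67, 0.743, 0.0, -0.0]
contact_force: [-0.5, -0.4, 0.1]
opening: 0.001
time: 7.08
eef_pos: [0.5377, 0.1769, 0.0003]
tcp_rot: [-0.67, 0.743, 0.0, -0.0]
contact_force: [0.2, -0.3, 0.6]
opening: -0.002
```

```bash
python3 -m crank '0 0 2 0 0 0; 0 0 0 0 0 0'
python3 -m crank '0 0 2 0 0 0; 0 0 0 0 0 0'
python3 -m crank '0 0 2 0 0 0; 0 0 0 0 0 0'
python3 -c "
from h import *
t=optics.read_camera('scene');crop(t,280,150,90,80,6,'pics/a6s.png')
"
```

```text
time: 7.32
eef_pos: [0.538, 0.1769, -0.0015]
tcp_rot: [-0.67, 0.743, -0.0, 0.0]
contact_force: [-0.3, 0.2, 0.4]
opening: 0.0
time: 7.58
eef_pos: [0.5381, 0.1769, -0.0034]
tcp_rot: [-0.67, 0.743, -0.0, 0.0]
contact_force: [-0.8, -0.1, 1.1]
opening: -0.001
time: 7.82
eef_pos: [0.538, 0.1769, -0.0055]
tcp_rot: [-0.67, 0.743, -0.0, 0.0]
contact_force: [0.5, 0.2, 0.6]
opening: 0.002
```

View pics/a6s.png

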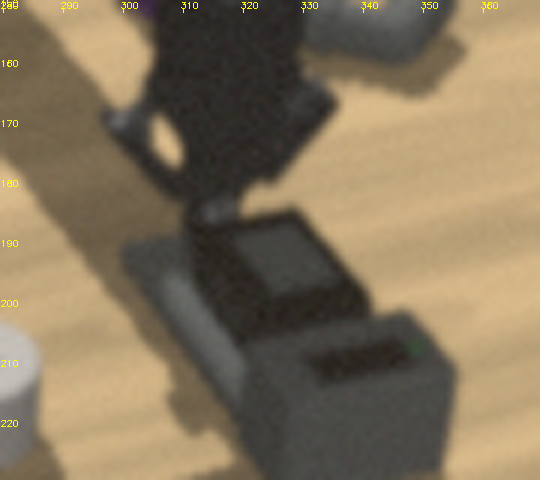

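```bash
python3 -m crank '0 0 2 0 0 0; 0 0 0 0 0 0'
python3 -m crank '0 0 2 0 0 0; 0 0 0 0 0 0'
```

```text
time: 8.12
eef_pos: [0.5375, 0.1769, -0.0079]
tcp_rot: [-0.67, 0.743, 0.0, -0.0]
contact_force: [-0.6, 0.1, -0.1]
opening: 0.002
time: 8.38
eef_pos: [0.5376, 0.1769, -0.0096]
tcp_rot: [-0.67, 0.743, 0.0, -0.0]
contact_force: [0.4, -0.5, 1.1]
opening: 0.002
```

```bash
python3 -m crank '0 0 2 0 0 0; 0 0 0 0 0 0'
python3 -m crank '0 0 1.5 0 0 0; 0 0 0 0 0 0'
python3 -c "
from h import *
t=optics.read_camera('scene');crop(t,280,140,90,80,6,'pics/a7s.png')
print(readout.get_state())
"
```

```text
time: 8.62
eef_pos: [0.5383, 0.177, -0.0102]
tcp_rot: [-0.67, 0.743, -0.0, -0.0]
contact_force: [-2.7, -0.8, 7.4]
opening: -0.002
time: 8.88
eef_pos: [0.5389, 0.1771, -0.0103]
tcp_rot: [-0.67, 0.743, -0.0, 0.0]
contact_force: [-5.0, -1.2, 14.6]
opening: -0.0
{'time': 8.925, 'qpos': array([ 1.38757342e-01,  3.31014310e-01,  1.96687606e+00, -2.41618711e-04,
        8.43138916e-01,  1.81257439e+00]), 'dq': array([-1.41849239e-04,  1.42062783e-03,  8.74530930e-05,  1.73900354e-04,
        4.68515382e-06,  2.38555495e-04]), 'joint_efforts': array([-3.46259773e-01, -2.85281378e+01, -1.97336179e+01,  5.61192201e-02,
       -1.26857881e+00, -1.66929171e-03]), 'eef_pos': array([ 0.5388438 ,  0.17708147, -0.010281  ]), 'tcp_rot': array([-6.69821297e-01,  7.42522284e-01, -2.32637257e-04,  1.82666721e-04]), 'contact_force': array([-4.88720951, -1.82667901, 14.41540783]), 'wrist_torque': array([-0.15107473,  0.88801467, -0.00555463]), 'opening': 0.0029304782368565585}
```

View pics/a7s.png

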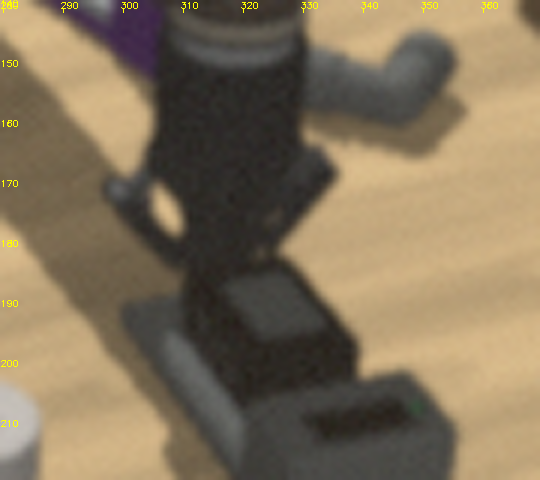

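```bash
python3 -m crank '0 0 -4 0 0 0; 0 0 0 0 0 0'
python3 -m crank '0 1 -20 0 0 0; 0 0 -50 0 0 0; 0 0 -50 0 0 0; 0 0 0 0 0 0'
python3 -c "
from h import *
t=optics.read_camera('scene');np.save('s1.npy',t);crop(t,285,170,75,65,8,'pics/a8s.png')
print(readout.get_state()['eef_pos'])
"
```

```text
time: 9.18
eef_pos: [0.5379, 0.1769, -0.009]
tcp_rot: [-0.67, 0.743, -0.0, 0.0]
contact_force: [0.4, 0.3, -0.5]
opening: -0.0
time: 9.68
eef_pos: [0.5407, 0.1777, 0.1176]
tcp_rot: [-0.67, 0.743, -0.003, 0.005]
contact_force: [0.1, -0.0, 0.1]
opening: 0.002
[0.53870855 0.1773382  0.11456607]
```

View pics/a8s.png

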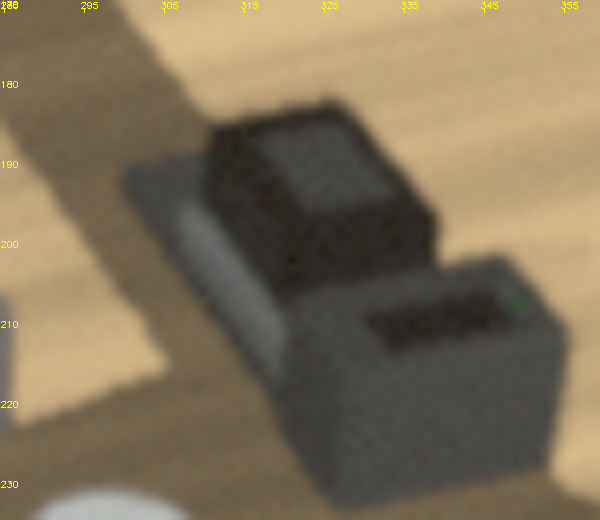

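```bash
python3 -c "
from go import *
plan([.6041,.1706,.090],-np.pi/2-.098,2)
"
```

```text
t 9.72 pos [0.5387 0.1773 0.1146] ang -1.6739 F [-0.63  0.46 -0.92] tot rot [-0.006  0.001 -0.005]
0.0 -32.8 12.5 -0.0030 0.0007 -0.0025; 0.1 -32.8 12.4 -0.0030 0.0007 -0.0025
```

```bash
python3 -m crank '0 -33 12 0 0 -0.002; 0 -33 12 0 0 -0.002; 0 0 0 0 0 0; 0 0 0 0 0 0' 1 20
python3 -c "
from go import *
optics.read_camera('scene')
plan([.6041,.1706,.030],-np.pi/2-.098,2)
for n in('top','scene'):
  t=optics.read_camera(n);crop(t,*((150,90,80,100,6) if n=='top' else (280,130,90,100,6)),'pics/b1%s.png'%n)
"
```

```text
time: 10.22
eef_pos: [0.6011, 0.1702, 0.0857]
tcp_rot: [-0.671, 0.741, 0.001, -0.001]
contact_force: [-0.2, 0.4, 0.2]
opening: 0.846
t 10.28 pos [0.6012 0.1704 0.0863] ang -1.6698 F [-0.5   0.03 -0.57] tot rot [ 0.002 -0.    -0.001]
-0.3 -1.5 28.2 0.0010 -0.0002 -0.0005; -0.3 -1.4 28.2 0.0010 -0.0002 -0.0005
```

View pics/b1scene.png

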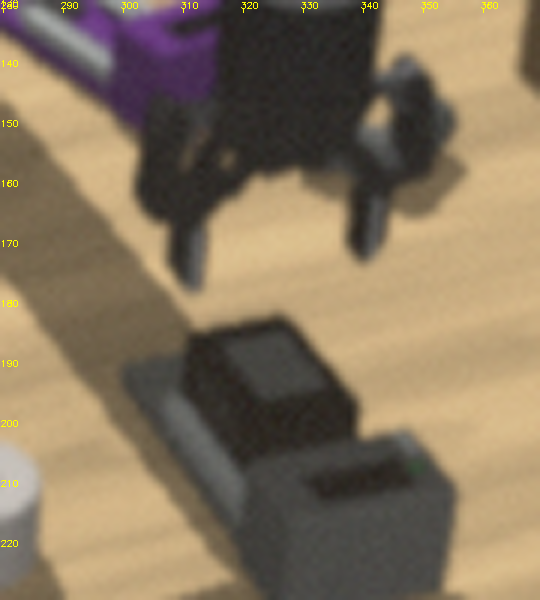

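View pics/b1top.png

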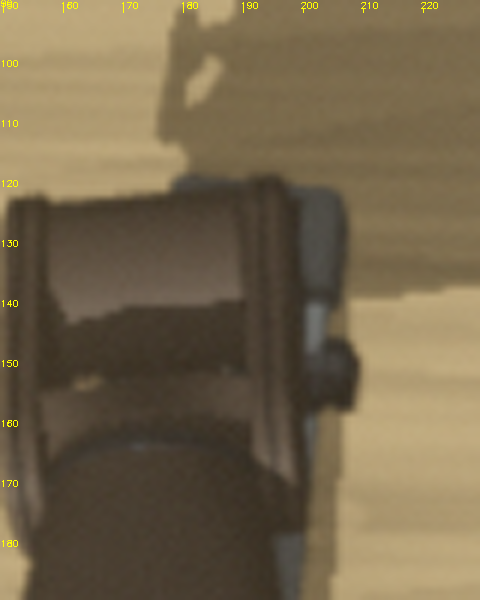

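```bash
python3 -m crank '0 -1.5 25 0 0 0; 0 -1.5 25 0 0 0; 0 0 18 0 0 0; 0 0 0 0 0 0' 1
python3 -c "
from go import *
optics.read_camera('scene')
plan([.6041,.1706,.008],-np.pi/2-.098,1)
for n in('scene',):
  t=optics.read_camera(n);crop(t,*((150,90,80,100,6) if n=='top' else (280,130,90,100,6)),'pics/b2%s.png'%n)
"
```

```text
time: 10.88
eef_pos: [0.6039, 0.17, 0.0175]
tcp_rot: [-0.671, 0.741, 0.001, -0.001]
contact_force: [0.3, -0.2, -0.1]
opening: 0.998
t 10.93 pos [0.605  0.1701 0.0188] ang -1.6698 F [-0.12  0.15  0.3 ] tot rot [ 0.001 -0.    -0.001]
-0.5 1.0 10.8 0.0010 -0.0002 -0.0010
```

View pics/b2scene.png

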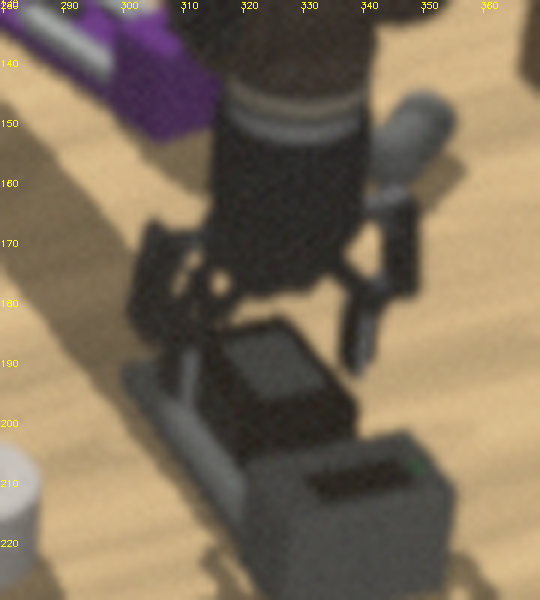

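```bash
python3 -m crank '0 1 10.5 0 0 0; 0 0 0 0 0 0'
python3 -m crank '0 0 0 0 0 0; 0 0 0 0 0 0; 0 0 0 0 0 0' -1 20
python3 -m crank '0 0 0 0 0 0; 0 0 0 0 0 0' 

```

```text
time: 11.22
eef_pos: [0.6039, 0.17, 0.008]
tcp_rot: [-0.671, 0.741, 0.0, -0.001]
contact_force: [0.3, 0.5, -0.4]
opening: 1.001
time: 11.6
eef_pos: [0.605, 0.1706, 0.0091]
tcp_rot: [-0.671, 0.741, -0.0, 0.001]
contact_force: [-0.2, 1.7, 1.1]
opening: 0.68
time: 11.85
eef_pos: [0.6051, 0.1705, 0.0091]
tcp_rot: [-0.671, 0.741, -0.0, 0.001]
contact_force: [1.0, 3.3, 1.8]
opening: 0.678
```

```bash
python3 -m crank '-0.5 0 0 0 0 0; 0 0 0 0 0 0; 0 0 0 0 0 0' -1 60
python3 -c "
from go import *
s,p,r=cur();print(p,s['contact_force'],s['wrist_torque'],r.as_rotvec(),np.arctan2(r.as_matrix()[1,0],r.as_matrix()[0,0]))
t=optics.read_camera('scene');crop(t,280,130,90,100,6,'pics/b3scene.png')
"
```

```text
time: 12.22
eef_pos: [0.6052, 0.1706, 0.0093]
tcp_rot: [-0.671, 0.741, -0.0, 0.0]
contact_force: [0.6, 1.9, 5.0]
opening: 0.675
[0.6051694  0.17058257 0.00926861] [0.57057037 1.91849245 5.01331315] [ 0.27107436 -0.0559533   0.09591295] [-2.10804741e+00  2.32803100e+00 -1.32072907e-03] -1.6698943636708665
```

View pics/b3scene.png

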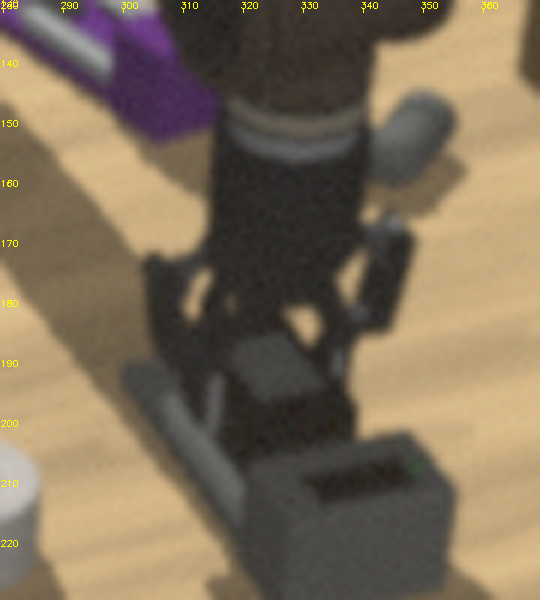

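```bash
python3 -m crank '-0.3 0 -1.5 0 0 0; 0 0 0 0 0 0'
python3 -m crank '0 5 0 0 0 0; 0 5 0 0 0 0; 0 0 0 0 0 0'
python3 -m crank '0 7 0 0 0 0; 0 7 0 0 0 0; 0 0 0 0 0 0'
python3 -c "
from go import *
s,p,r=cur();print(p,s['contact_force'],r.inv().apply(s['contact_force']),r.inv().apply(s['wrist_torque']))
"
```

```text
time: 12.52
eef_pos: [0.6041, 0.1707, 0.0094]
tcp_rot: [-0.671, 0.741, 0.0, -0.0]
contact_force: [1.2, 0.5, -0.6]
opening: 0.674
time: 12.9
eef_pos: [0.5932, 0.1716, 0.0095]
tcp_rot: [-0.671, 0.741, 0.001, -0.001]
contact_force: [-0.3, 0.4, -0.5]
opening: 0.67
time: 13.28
eef_pos: [0.5796, 0.1733, 0.0097]
tcp_rot: [-0.671, 0.741, 0.0, -0.001]
contact_force: [-0.0, 0.1, -2.1]
opening: 0.671
[0.57955755 0.17332453 0.00966339] [-0.04351862  0.08380941 -2.0971926 ] [-0.07982173  0.04840719  2.09724102] [-0.09725592 -0.02593489  0.00882594]
```

```bash
python3 -m crank '0 9 0 0 0 0; 0 9 0 0 0 0; 0 9 0 0 0 0; 0 0 0 0 0 0'
python3 -m crank '0 9 0 0 0 0; 0 9 0 0 0 0; 0 9 0 0 0 0; 0 0 0 0 0 0'
python3 -c "
from go import *
t=optics.read_camera('scene');crop(t,270,120,100,110,5,'pics/b4scene.png')
s,p,r=cur();print(p,r.inv().apply(s['contact_force']),r.inv().apply(s['wrist_torque']))
"
```

```text
time: 13.78
eef_pos: [0.5526, 0.1761, 0.0097]
tcp_rot: [-0.671, 0.741, 0.0, -0.001]
contact_force: [-0.5, -0.1, -1.8]
opening: 0.672
time: 14.28
eef_pos: [0.5258, 0.1787, 0.0097]
tcp_rot: [-0.671, 0.741, 0.0, -0.001]
contact_force: [-0.5, -0.4, -2.4]
opening: 0.671
[0.52637645 0.17865007 0.00991574] [ 1.45931889 -0.08452144  2.52001821] [-0.04770624  0.11500834 -0.02054446]
```

View pics/b4scene.png

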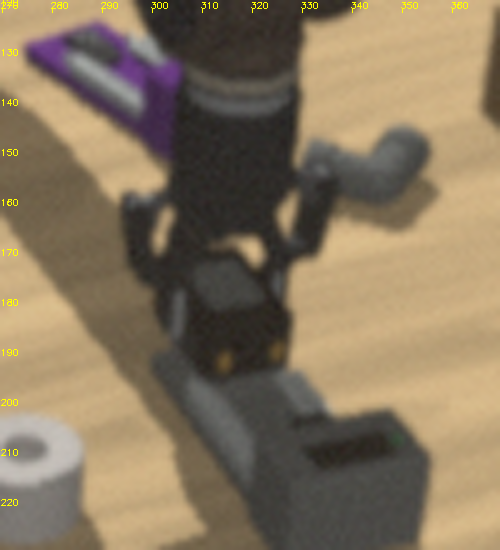

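```bash
python3 -m crank '0 9 0 0 0 0; 0 9 0 0 0 0; 0 9 0 0 0 0; 0 0 0 0 0 0'
python3 -m crank '0 0 -10 0 0 0; 0 0 -30 0 0 0; 0 0 -40 0 0 0; 0 0 -20 0 0 0; 0 0 0 0 0 0'
python3 -c "
from go import *
for n in('top','scene'):
  t=optics.read_camera(n);np.save(n+'2.npy',t);cv2.imwrite('pics/c%s.png'%n,cv2.resize(t[:,:,::-1],(800,600),interpolation=cv2.INTER_CUBIC))
  if n=='top': crop(t,280,95,60,110,5,'pics/cpr.png')
s,p,r=cur();print(p,r.inv().apply(s['contact_force']),r.inv().apply(s['wrist_torque']))
"
```

```text
time: 14.82
eef_pos: [0.4989, 0.1814, 0.0098]
tcp_rot: [-0.671, 0.741, 0.0, -0.0]
contact_force: [-0.0, 0.4, -1.8]
opening: 0.672
time: 15.45
eef_pos: [0.5018, 0.1815, 0.1124]
tcp_rot: [-0.671, 0.741, -0.001, 0.002]
contact_force: [0.7, -0.1, -3.4]
opening: 0.674
[0.49944953 0.18113165 0.10925553] [0.00995872 0.11435946 5.21525231] [-0.01457139 -0.00430403  0.00765814]
```

View pics/cscene.png

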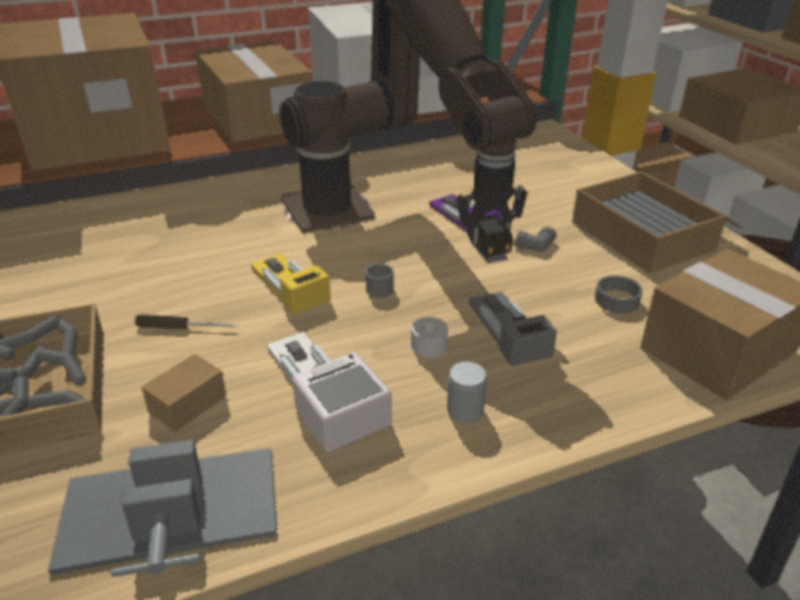

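View pics/cpr.png

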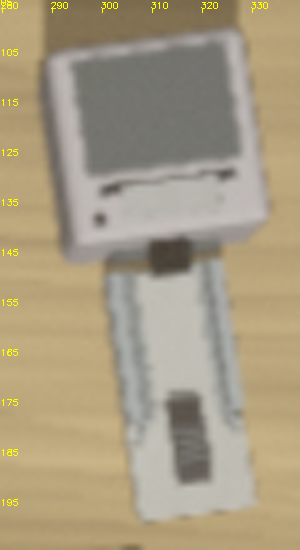

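```bash
cat > f2.py <<'E'
from fit import *
ims={"top":np.load("top2.npy"),"scene":np.load("scene2.npy")}
def fit2(p,E,it=12,win=2.0):
    # params x,y,yaw + per-edge symmetric half-width for edges whose name starts with 'w?'
    p=np.array(p,float);W={"wr":.019,"wo":.035,"wp":.011,"wd":.038}
    for k in range(it):
        EE={c:[(n,(a[0],np.sign(a[1])*W[n[:2]]*1e3 if n[:2] in W else a[1],a[2]),(b[0],np.sign(b[1])*W[n[:2]]*1e3 if n[:2] in W else b[1],b[2])) for n,a,b in E[c]] for c in E}
        M=sum([meas(ims[c],c,p,EE[c],win if k<5 else 1.3) for c in EE],[])
        keys=sorted({m[0][:2] for m in M if m[0][:2] in W})
        def f(x):
            o=[]
            for m in M:
                q=m[2].copy()
                if m[0][:2] in keys: q[1]=np.sign(q[1])*x[3+keys.index(m[0][:2])]
                o.append((proj(m[1],T(x[:3],[q]))[0]-m[3])@m[4])
            return np.array(o)
        r=least_squares(f,np.r_[p,[W[k] for k in keys]],loss="soft_l1",f_scale=.4,x_scale=np.r_[.01,.01,.1,[.01]*len(keys)])
        p=r.x[:3]
        for i,kk in enumerate(keys): W[kk]=r.x[3+i]
    for m,rr in zip(M,f(r.x)): print(m[1][0],m[0],"%.2f g%.0f"%(rr,m[6]),end="; ")
    print("\n  ",p.round(4),{k:round(W[k]*1e3,1) for k in keys});return p
dT=("dT",(-112,-38,14),(-112,38,14))
rails=[("wrL",(-45,19,25.7),(35,19,25.7)),("wrR",(-45,-19,25.7),(35,-19,25.7))]
pad=[("wpL",(-90,11,23.5),(-60,11,23.5)),("wpR",(-90,-11,23.5),(-60,-11,23.5))]
sidesP=[("wdL",(-112,38,0),(-64,38,0)),("wdR",(-112,-38,14),(-64,-38,14))]
if __name__=="__main__":
    for nm,ed in(("pad+dT+sides",[dT]+pad+sidesP),("pad+rails+dT",[dT]+pad+rails),("rails+sides",[dT]+rails+sidesP)):
        print(nm);q=fit2([.6014,-.2258,.155],{"top":ed})
    np.save("pp.npy",q)
    print("both");q=fit2([.6014,-.2258,.155],{"top":[dT]+pad+sidesP+rails,"scene":[dT]+pad})
    E=[]
    P=[]
    for e in [dT]+pad+rails+sidesP:
        a,b=np.array(e[1])/1e3,np.array(e[2])/1e3;P+=list(a+(b-a)*np.linspace(0,1,12)[:,None])
    crop(ims["top"],280,95,60,110,5,"pics/g1.png",proj("top",T(q,P)))
    crop(ims["scene"],165,205,90,85,7,"pics/g2.png",proj("scene",T(q,P)))
    print("charger")
    sidesC=[("wdL",(-112,38,14),(-64,38,14)),("wdR",(-112,-38,0),(-64,-38,0))]
    for e in ([dT]+pad+sidesC,[dT]+pad+rails): fit2([.618,.1692,-.1],{"top":e})
    fit2([.618,.1692,-.1],{"scene":[dT]+pad+rails})
E
python3 f2.py
```

```text
pad+dT+sides
t dT 0.10 g23; t dT -0.00 g25; t dT -0.10 g26; t wpL 0.40 g46; t wpL 0.21 g53; t wpL 0.01 g50; t wpR 0.46 g52; t wpR -0.04 g45; t wpR 0.26 g43; t wdL -0.04 g21; t wdL -0.24 g24; t wdL -0.32 g21; t wdR -0.20 g18; t wdR 0.00 g14; t wdR -0.50 g13; 
   [ 0.6015 -0.2233  0.1729] {'wd': np.float64(36.0), 'wp': np.float64(11.3)}
pad+rails+dT
t dT -0.41 g26; t dT -0.00 g26; t dT 0.41 g27; t wpL 0.10 g46; t wpL 0.09 g55; t wpL 0.10 g48; t wpR 0.18 g53; t wpR -0.12 g46; t wpR 0.28 g41; t wrL -0.79 g18; t wrL -0.10 g20; t wrL 0.19 g21; t wrR -0.64 g25; t wrR -0.16 g25; t wrR 0.24 g24; 
   [ 0.6019 -0.2283  0.101 ] {'wp': np.float64(11.4), 'wr': np.float64(25.0)}
rails+sides
t dT -0.20 g23; t dT -0.01 g25; t dT 0.21 g26; t wrL -0.51 g19; t wrL -0.02 g20; t wrL 0.16 g21; t wrR -0.31 g26; t wrR -0.11 g25; t wrR 0.17 g25; t wdL 0.07 g22; t wdL -0.03 g24; t wdL 0.17 g22; t wdR -0.06 g17; t wdR 0.24 g14; t wdR 0.05 g14; 
   [ 0.6021 -0.2285  0.1251] {'wd': np.float64(36.2), 'wr': np.float64(25.0)}
both
t dT -0.38 g24; t dT -0.10 g25; t dT 0.12 g26; t wpL 0.30 g45; t wpL 0.30 g54; t wpL 0
[... 705 characters left out ...]
; t wdR -0.39 g20; 
   [0.6052 0.1906 0.2248] {'wd': np.float64(35.1), 'wp': np.float64(16.4)}
t dT -0.31 g14; t dT 0.31 g6; t wpL 0.01 g7; t wpL -0.10 g20; t wpL 0.40 g15; t wpR -0.75 g14; t wpR 0.24 g16; t wpR 0.65 g16; t wrL -1.04 g8; t wrL 0.09 g12; t wrL 0.09 g15; t wrR 0.02 g18; t wrR -0.07 g15; t wrR -0.16 g15; 
   [ 0.6145  0.1722 -0.0571] {'wp': np.float64(17.9), 'wr': np.float64(18.8)}
s dT 0.33 g7; s dT 0.10 g10; s dT -0.82 g25; s wpL 0.14 g22; s wpL 0.12 g23; s wpL -0.88 g20; s wpR 1.65 g6; s wpR -0.39 g11; s wpR -0.28 g16; s wrL -0.24 g40; s wrL -0.07 g42; s wrL 1.72 g13; s wrR 1.56 g14; s wrR -0.36 g10; 
   [0.6214 0.1791 0.1153] {'wp': np.float64(18.0), 'wr': np.float64(27.5)}
```

View pics/g1.png

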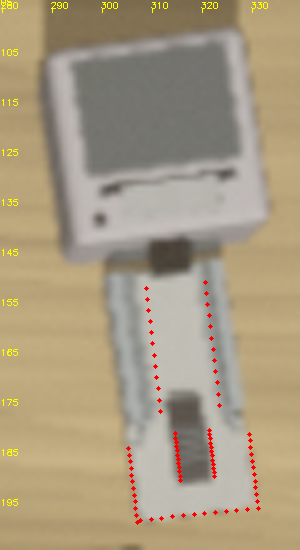

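View pics/g2.png

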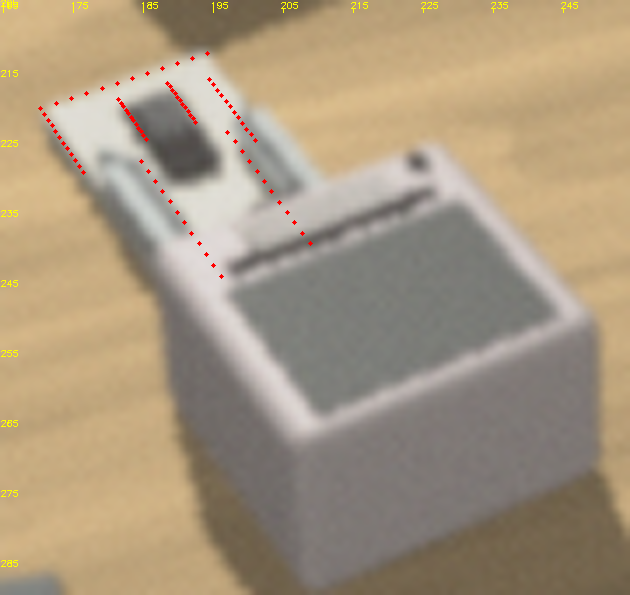

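```bash
cat > f3.py <<'E'
from fit import *
im=np.load("top2.npy").astype(float)
def line(p,a,b,z,win=2.2,n=24,chan=None,sgn=None,show=False):
    g=im.mean(2) if chan is None else chan
    a,b=np.array(a+(z,))/1e3,np.array(b+(z,))/1e3
    q=a+(b-a)*np.linspace(0,1,n)[:,None];u=proj("top",T(p,q));d=u[-1]-u[0];nn=np.array([-d[1],d[0]])/np.linalg.norm(d)
    t=np.arange(-win,win+.01,.1);pts=[]
    for ui in u:
        pr=map_coordinates(g,[ui[1]+t*nn[1],ui[0]+t*nn[0]],order=3);gr=np.gradient(pr,t)
        gr=np.abs(gr) if sgn is None else np.clip(gr*sgn,0,None)
        i=np.argmax(gr);
        if i<3 or i>len(t)-4: continue
        w=slice(max(0,i-6),i+7);pts.append(ui+nn*(t[w]*gr[w]).sum()/gr[w].sum())
    P=ray("top",pts,z/1e3)[:,:2]
    vx,vy,x0,y0=cv2.fitLine(P.astype(np.float32),cv2.DIST_HUBER,0,.001,.001).ravel()
    ang=np.arctan2(vy,vx);res=(P-[x0,y0])@np.array([-vy,vx])
    return ang,np.array([x0,y0]),res*1e3,np.array(pts)
for p in([.6018,-.2275,.135],):
    al=[]
    for nm,a,b,z,da in(("dL z0 long",(-108,38),(35,38),0,0),("dL z0 short",(-108,38),(-60,38),0,0),("dR z14 short",(-106,-38),(-66,-38),14,0),("dR z25 rail",(-40,-38),(35,-38),25.7,0),("dT",(-112,-34),(-112,34),14,np.pi/2),
      ("railL in",(-40,22),(35,22),25.7,0),("railR in",(-40,-22),(35,-22),25.7,0),("padL",(-88,11),(-62,11),23.5,0),("padR",(-88,-11),(-62,-11),23.5,0)):
        ang,c,res,pts=line(p,a,b,z);al.append(pts)
        yaw=((ang-da+np.pi/2)%np.pi)-np.pi/2
        d=c-np.array(p[:2]);cc,s=np.cos(p[2]),np.sin(p[2])
        print(nm,"yaw %.4f"%yaw,"local x,y %.2f %.2f"%((cc*d[0]+s*d[1])*1e3,(-s*d[0]+cc*d[1])*1e3),"n",len(pts),"rms %.2f"%res.std())
crop(np.load("top2.npy"),280,95,60,110,5,"pics/g3.png",np.vstack(al))
E
python3 f3.py
```

```text
dL z0 long yaw 0.1350 local x,y -48.29 35.99 n 23 rms 0.95
dL z0 short yaw 0.1514 local x,y -83.98 36.36 n 24 rms 0.64
dR z14 short yaw 0.1367 local x,y -91.60 -36.08 n 24 rms 0.90
dR z25 rail yaw 0.1695 local x,y -11.05 -33.95 n 19 rms 1.01
dT yaw 0.1602 local x,y -111.50 -9.47 n 24 rms 0.80
railL in yaw 0.1543 local x,y 11.49 24.04 n 22 rms 0.98
railR in yaw 0.1500 local x,y -8.63 -25.73 n 24 rms 3.14
padL yaw 0.0863 local x,y -73.00 13.35 n 24 rms 0.64
padR yaw 0.0859 local x,y -78.53 -9.26 n 24 rms 0.74
```

View pics/g3.png

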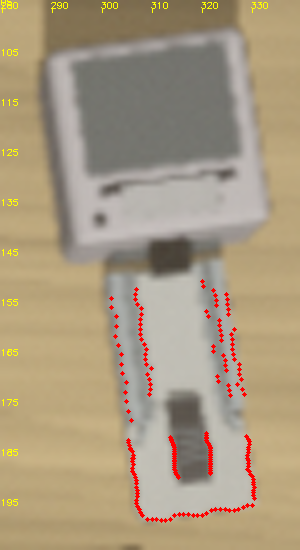

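```bash
python3 -c "
from go import *
plan([.4897,-.2421,.109],-np.pi/2+.142,10)
"
```

```text
t 15.55 pos [0.4994 0.1811 0.1093] ang -1.6701 F [-0.12  0.   -5.22] tot rot [ 0.001 -0.    -0.241]
42.2 -3.2 0.0 0.0001 -0.0000 -0.0241; 42.3 -2.2 0.0 0.0001 -0.0000 -0.0241; 42.3 -1.2 0.0 0.0001 -0.0000 -0.0241; 42.3 -0.2 0.0 0.0001 -0.0000 -0.0241; 42.3 0.9 0.0 0.0001 -0.0000 -0.0241; 42.3 1.9 0.0 0.0001 -0.0000 -0.0241; 42.2 2.9 0.0 0.0001 -0.0000 -0.0241; 42.2 3.9 0.0 0.0001 -0.0000 -0.0241; 42.0 4.9 0.0 0.0001 -0.0000 -0.0241; 41.9 5.9 0.0 0.0001 -0.0000 -0.0241
```

```bash
python3 -m crank '20 -2 0 0 0 -0.012; 42 -3 0 0 0 -0.024; 42 -2 0 0 0 -0.024; 42 -1 0 0 0 -0.024; 42 0 0 0 0 -0.024'
python3 -m crank '42 1 0 0 0 -0.024; 42 2 0 0 0 -0.024; 42 3 0 0 0 -0.024; 42 4 0 0 0 -0.024; 42 5 0 0 0 -0.024'
python3 -m crank '22 3 0 0 0 -0.012; 0 0 0 0 0 0; 0 0 0 0 0 0; 0 0 0 0 0 0'
python3 -c "
from go import *
plan([.4897,-.2421,.045],-np.pi/2+.142,1)
for n in('top','scene'):
  t=optics.read_camera(n);np.save(n+'3.npy',t);crop(t,*((270,95,90,110,5) if n=='top' else (130,140,120,110,6)),'pics/d1%s.png'%n)
"
```

```text
time: 16.18
eef_pos: [0.496, -0.008, 0.108]
tcp_rot: [0.71, -0.704, -0.002, 0.001]
contact_force: [0.8, -0.6, -4.8]
opening: 0.676
time: 16.8
eef_pos: [0.4931, -0.2182, 0.1078]
tcp_rot: [0.751, -0.66, -0.002, 0.0]
contact_force: [0.3, -0.1, -4.4]
opening: 0.674
time: 17.3
eef_pos: [0.494, -0.2385, 0.1093]
tcp_rot: [0.755, -0.655, -0.001, -0.0]
contact_force: [-0.1, 0.8, -3.2]
opening: 0.675
t 17.30 pos [ 0.494  -0.2385  0.1093] ang -1.4289 F [-0.06  0.82 -3.18] tot rot [ 0.001  0.001 -0.   ]
3.0 4.7 64.3 0.0011 0.0013 -0.0001
```

View pics/d1scene.png

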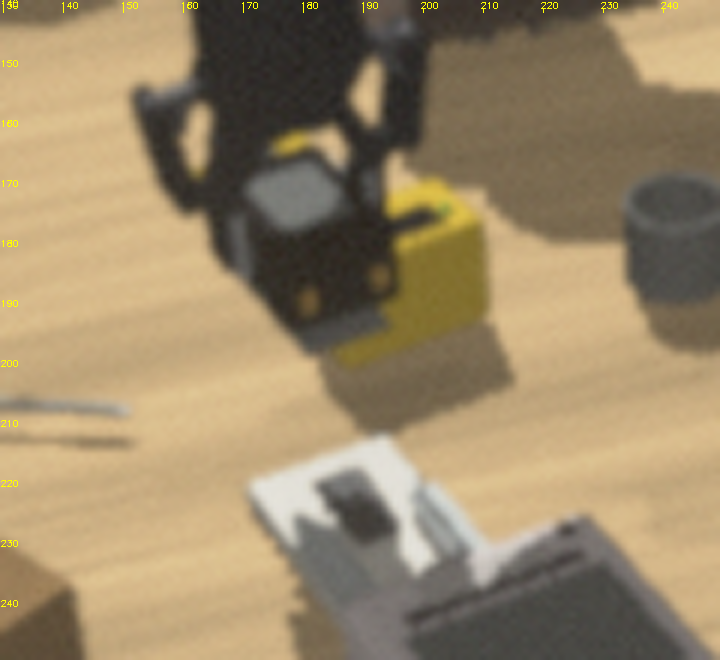

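View pics/d1top.png

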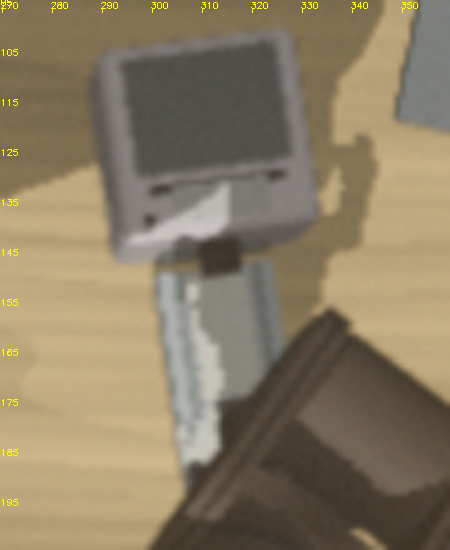

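```bash
cat > f4.py <<'E'
from fit import *
ims={"scene":np.load("scene3.npy")}
zt=70+99.8
p0=[.494,-.2385,.142]
E={"scene":[("pkL",(-40,29,zt),(40,29,zt)),("N",(44,-29,zt),(44,29,zt)),("Nb",(44,-27,zt-42),(44,27,zt-42)),("NL",(44,29,zt-42),(44,29,zt)),("plb",(44,-22,zt-56),(44,22,zt-56))]}
p=fit(ims,p0,E,wins=(2.5,1.5));print(p)
d=p[:2]-np.array(p0[:2]);c,s=np.cos(.142),np.sin(.142);print("local",c*d[0]+s*d[1],-s*d[0]+c*d[1])
P=[]
for e in E["scene"]:
    a,b=np.array(e[1])/1e3,np.array(e[2])/1e3;P+=list(a+(b-a)*np.linspace(0,1,12)[:,None])
crop(ims["scene"],150,140,60,70,9,"pics/h1.png",proj("scene",T(p,P)))
E
python3 f4.py
```

```text
scene pkL 0.19 g47; scene pkL -0.49 g25; scene pkL 1.93 g23; scene N -0.38 g30; scene N 0.23 g21; scene N -0.05 g6; scene Nb 1.43 g11; scene Nb 2.04 g9; scene NL -0.12 g27; scene NL -0.02 g24; scene NL 0.88 g35; scene plb -0.47 g13; scene plb -0.26 g13; scene plb -0.35 g14; 
[ 0.47060156 -0.23187476  0.1060835 ]
local -0.022225305985353386 0.009869982088855813
```

View pics/h1.png

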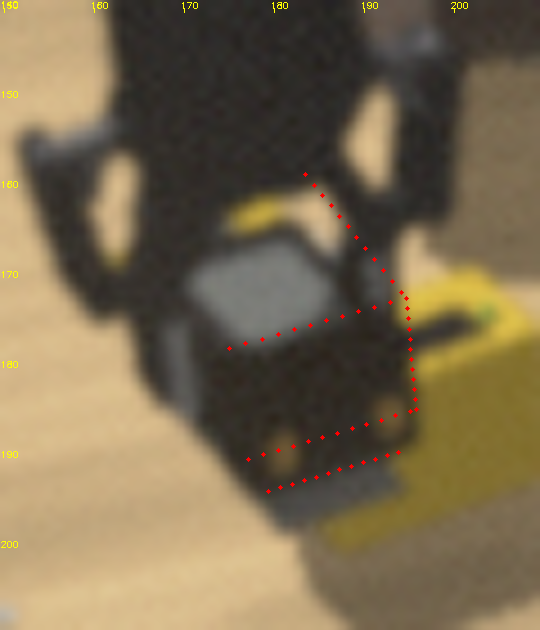

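```bash
python3 -c "
from h import *
for z in(.1138,.105,.12,.0895):
  P=ray('scene',[[182,198.5],[194,194]],z)[:,:2];m=P.mean(0);d=P[1]-P[0]
  nrm=np.array([d[1],-d[0]])/np.hypot(*d);print(z,P.round(4),'w',np.hypot(*d),'yaw',np.arctan2(*nrm[::-1]),'ctr',m-.044*nrm)
"
```

```text
0.1138 [[ 0.5401 -0.2477]
 [ 0.5322 -0.2108]] w 0.037667703559069274 yaw 0.20954273885539149 ctr [ 0.49312643 -0.23840749]
0.105 [[ 0.5281 -0.2452]
 [ 0.5201 -0.2079]] w 0.03810130554908614 yaw 0.2095427388553904 ctr [ 0.4810659  -0.23571643]
0.12 [[ 0.5485 -0.2494]
 [ 0.5408 -0.2129]] w 0.03736221124792094 yaw 0.2095427388553925 ctr [ 0.50162363 -0.24030346]
0.0895 [[ 0.5069 -0.2408]
 [ 0.4988 -0.2028]] w 0.03886503632695682 yaw 0.20954273885539174 ctr [ 0.45982293 -0.23097651]
```

```bash
python3 -m crank '3 4 20 0 0 0; 0 0 25 0 0 0; 0 0 15 0 0 0; 0 0 0 0 0 0; 0 0 0 0 0 0'
python3 -c "
from go import *
optics.read_camera('scene')
plan([.4907,-.2419,.020],-np.pi/2+.142,1)
for n in('scene',):
  t=optics.read_camera(n);np.save(n+'4.npy',t);crop(t,*((270,95,90,110,5) if n=='top' else (140,160,100,90,7)),'pics/d2%s.png'%n)
"
```

```text
time: 18.02
eef_pos: [0.4916, -0.2437, 0.051]
tcp_rot: [0.755, -0.655, 0.001, -0.0]
contact_force: [0.6, -0.4, -4.1]
opening: 0.671
t 18.07 pos [ 0.4917 -0.2439  0.0513] ang -1.4298 F [ 0.27 -0.35 -3.76] tot rot [-0.002 -0.002 -0.001]
-2.1 0.8 31.3 -0.0017 -0.0017 -0.0010
```

View pics/d2scene.png

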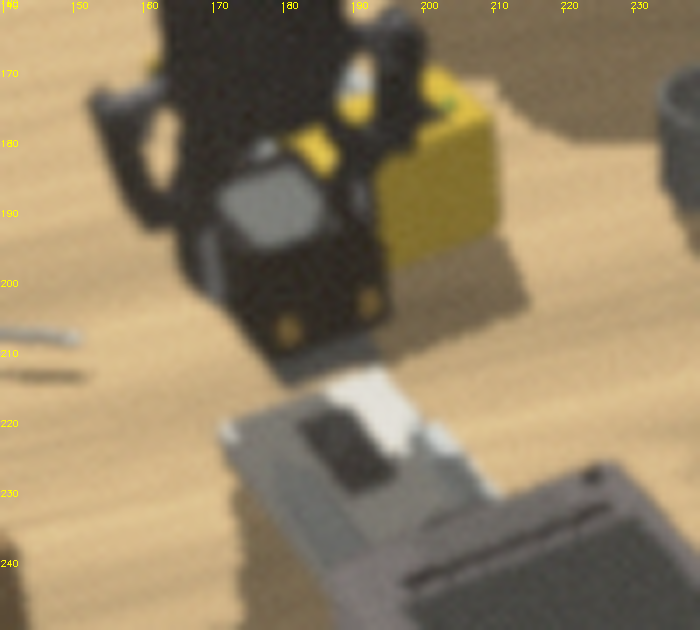

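```bash
python3 -c "
from h import *
print(ray('top',[[283,226],[310,222.5],[290,241],[311,240]],.066).round(3))"
```

```text
[[ 0.396 -0.122  0.066]
 [ 0.408 -0.205  0.066]
 [ 0.35  -0.144  0.066]
 [ 0.355 -0.208  0.066]]
```

```bash
python3 -m crank '-2 0.5 12 0 0 0; 0 0 12 0 0 0; 0 0 0 0 0 0; 0 0 0 0 0 0'
python3 -m crank '0 0 4 0 0 0; 0 0 0 0 0 0'
python3 -m crank '0 0 4 0 0 0; 0 0 0 0 0 0'
```

```text
time: 18.62
eef_pos: [0.4899, -0.2414, 0.0258]
tcp_rot: [0.755, -0.656, -0.0, 0.0]
contact_force: [1.3, 0.1, -2.8]
opening: 0.671
time: 18.88
eef_pos: [0.4899, -0.2414, 0.0219]
tcp_rot: [0.755, -0.656, -0.0, 0.0]
contact_force: [-0.3, 0.1, -3.5]
opening: 0.668
time: 19.12
eef_pos: [0.49, -0.2414, 0.0179]
tcp_rot: [0.755, -0.656, -0.0, -0.0]
contact_force: [0.1, 0.7, -2.7]
opening: 0.675
```

```bash
python3 -m crank '0 0 4 0 0 0; 0 0 0 0 0 0'
python3 -m crank '0 0 2 0 0 0; 0 0 0 0 0 0; 0 0 0 0 0 0'
python3 -c "
from go import *
for n in('scene',):
  t=optics.read_camera(n);np.save(n+'4.npy',t);crop(t,*((270,95,90,110,5) if n=='top' else (140,160,100,90,7)),'pics/d3%s.png'%n)
plan([.4907,-.2419,.011],-np.pi/2+.142,1)
"
```

```text
time: 19.38
eef_pos: [0.49, -0.2415, 0.0139]
tcp_rot: [0.755, -0.656, 0.0, -0.0]
contact_force: [-1.0, 0.4, -3.4]
opening: 0.673
time: 19.75
eef_pos: [0.4901, -0.2415, 0.0121]
tcp_rot: [0.755, -0.656, 0.0, -0.0]
contact_force: [0.8, 0.6, -2.8]
opening: 0.671
t 19.80 pos [ 0.4901 -0.2415  0.0121] ang -1.43 F [-0.55  0.51 -2.01] tot rot [-0.    -0.    -0.001]
0.5 -0.5 1.1 -0.0002 -0.0002 -0.0012
```

View pics/d3scene.png

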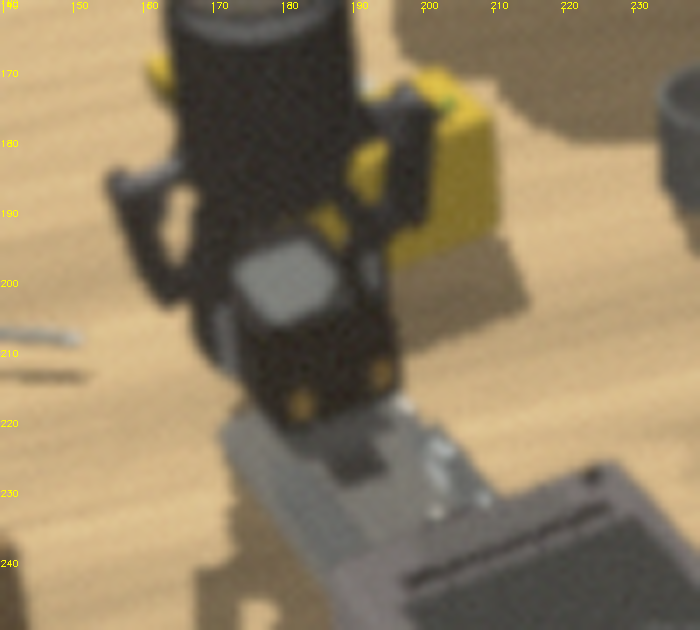

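```bash
python3 -m crank '0.3 -3 1 0 0 0; 0 -3 0 0 0 0; 0 0 0 0 0 0'
cat > st.py <<'E'
from go import *
s,p,r=cur();P=np.array([.6016,-.2261]);yw=.142;d=p[:2]-P;c,q=np.cos(yw),np.sin(yw)
print("t %.2f"%s["time"],"local x %.1f y %.1f z %.1f"%((c*d[0]+q*d[1])*1e3,(-q*d[0]+c*d[1])*1e3,p[2]*1e3),"Ftool",r.inv().apply(s["contact_force"]).round(1),"Mtool",r.inv().apply(s["wrist_torque"]).round(2),"tilt",(R.from_matrix(np.c_[[np.cos(yw-np.pi/2),np.sin(yw-np.pi/2),0],[-np.cos(yw),-np.sin(yw),0],[0,0,-1.]]).inv()*r).as_rotvec().round(4))
E
python3 st.py
python3 -m crank '0 -3 0 0 0 0; 0 -3 0 0 0 0; 0 0 0 0 0 0'; python3 st.py
```

```text
time: 20.18
eef_pos: [0.4964, -0.2409, 0.0111]
tcp_rot: [0.755, -0.656, 0.0, -0.0]
contact_force: [-0.1, 0.6, -3.3]
opening: 0.671
t 20.18 local x -106.2 y 0.2 z 11.1 Ftool [-0.6  0.   3.3] Mtool [ 0.07 -0.04 -0.01] tilt [0.0005 0.0003 0.001 ]
time: 20.55
eef_pos: [0.5023, -0.2401, 0.0111]
tcp_rot: [0.755, -0.656, 0.0, -0.0]
contact_force: [0.2, 0.1, -1.8]
opening: 0.673
t 20.55 local x -100.2 y 0.2 z 11.1 Ftool [-0.1 -0.2  1.8] Mtool [0.07 0.03 0.  ] tilt [0.0005 0.0003 0.001 ]
```

```bash
python3 -m crank '0 -3 0 0 0 0; 0 -3 0 0 0 0; 0 0 0 0 0 0'; python3 st.py
python3 -m crank '0 -3 0 0 0 0; 0 -3 0 0 0 0; 0 0 0 0 0 0'; python3 st.py
```

```text
time: 20.92
eef_pos: [0.5065, -0.2392, 0.0105]
tcp_rot: [0.755, -0.655, -0.002, 0.001]
contact_force: [-5.1, -1.0, -2.3]
opening: 0.671
t 20.93 local x -95.9 y 0.5 z 10.5 Ftool [0.3 5.2 2.3] Mtool [-0.84  0.21 -0.12] tilt [-0.0036 -0.0009  0.    ]
time: 21.3
eef_pos: [0.5151, -0.239, 0.0115]
tcp_rot: [0.755, -0.656, 0.002, -0.0]
contact_force: [1.7, -3.0, -3.8]
opening: 0.671
t 21.30 local x -87.5 y -0.6 z 11.5 Ftool [ 3.2 -1.3  3.9] Mtool [0.07 0.74 0.13] tilt [0.0026 0.002  0.0017]
```

```bash
python3 -m crank '0.5 0 0 0 0 0; 0 0 0 0 0 0'; python3 st.py
python3 -m crank '0.3 -3 0 0 0 0; 0 0 0 0 0 0'; python3 st.py
python3 -c "
from h import *
t=optics.read_camera('scene');crop(t,140,160,100,90,7,'pics/e1.png')"
```

```text
time: 21.55
eef_pos: [0.5143, -0.2391, 0.0113]
tcp_rot: [0.755, -0.656, 0.001, -0.0]
contact_force: [0.4, -2.8, -3.7]
opening: 0.672
t 21.55 local x -88.3 y -0.5 z 11.3 Ftool [2.8 0.  3.7] Mtool [0.13 0.54 0.13] tilt [0.001  0.0007 0.0014]
time: 21.8
eef_pos: [0.5169, -0.2385, 0.0109]
tcp_rot: [0.755, -0.656, -0.0, -0.0]
contact_force: [0.9, -1.4, -3.1]
opening: 0.671
t 21.80 local x -85.6 y -0.3 z 10.9 Ftool [ 1.5 -0.7  3.1] Mtool [0.05 0.39 0.1 ] tilt [-0.0002 -0.0005  0.0011]
```

View pics/e1.png

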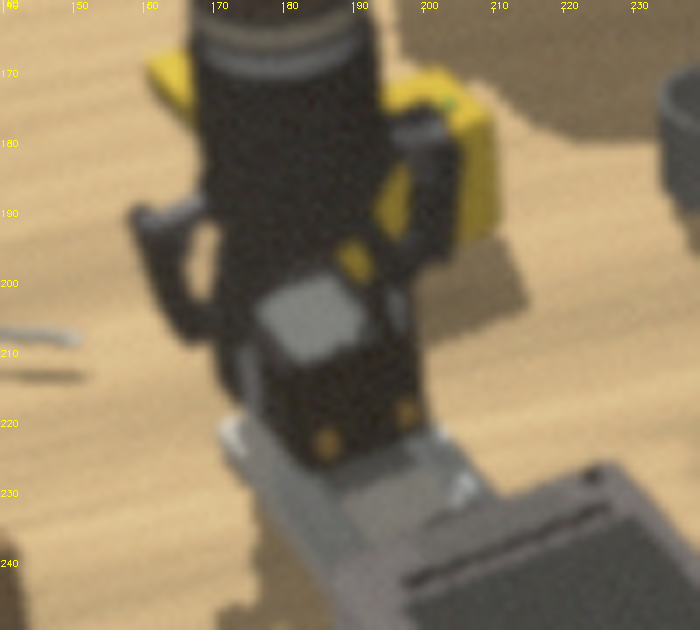

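```bash
python3 -m crank '0.3 -4 0 0 0 0; 0 -4 0 0 0 0; 0 0 0 0 0 0'; python3 st.py
python3 -m crank '0 -4 0 0 0 0; 0 -4 0 0 0 0; 0 0 0 0 0 0'; python3 st.py
```

```text
time: 22.22
eef_pos: [0.5253, -0.2375, 0.0111]
tcp_rot: [0.755, -0.655, -0.0, -0.0]
contact_force: [0.6, 1.2, -2.0]
opening: 0.672
t 22.23 local x -77.1 y -0.4 z 11.1 Ftool [-1.1 -0.8  2. ] Mtool [ 0.07  0.   -0.05] tilt [ 0.0003 -0.0006  0.0008]
time: 22.6
eef_pos: [0.5333, -0.2367, 0.0111]
tcp_rot: [0.755, -0.656, 0.0, -0.0]
contact_force: [0.5, 1.0, -2.0]
opening: 0.669
t 22.60 local x -69.1 y -0.9 z 11.1 Ftool [-0.9 -0.6  2. ] Mtool [ 0.07 -0.01  0.03] tilt [0.0005 0.0002 0.001 ]
```

```bash
python3 -m crank '0 -5 0 0 0 0; 0 -5 0 0 0 0; 0 0 0 0 0 0'; python3 st.py
python3 -m crank '0 -5 0 0 0 0; 0 -5 0 0 0 0; 0 0 0 0 0 0'; python3 st.py
```

```text
time: 22.98
eef_pos: [0.5432, -0.2352, 0.011]
tcp_rot: [0.755, -0.656, 0.0, -0.0]
contact_force: [0.7, 0.7, -2.1]
opening: 0.671
t 22.98 local x -59.2 y -0.8 z 11.0 Ftool [-0.6 -0.8  2.1] Mtool [ 0.05 -0.03 -0.02] tilt [ 0.0004 -0.      0.001 ]
time: 23.35
eef_pos: [0.553, -0.2336, 0.0109]
tcp_rot: [0.755, -0.656, -0.0, -0.0]
contact_force: [0.4, 0.3, -2.6]
opening: 0.672
t 23.35 local x -49.2 y -0.6 z 10.9 Ftool [-0.3 -0.4  2.6] Mtool [ 0.06 -0.23 -0.06] tilt [ 0.0002 -0.0004  0.001 ]
```

Sliding freely. On towards the plunger zone, more slowly.

```bash
python3 -m crank '0 -5 0 0 0 0; 0 -5 0 0 0 0; 0 0 0 0 0 0'; python3 st.py
python3 -m crank '0 -5 0 0 0 0; 0 -5 0 0 0 0; 0 0 0 0 0 0'; python3 st.py
python3 -m crank '0 -4 0 0 0 0; 0 -3 0 0 0 0; 0 0 0 0 0 0'; python3 st.py
```

```text
time: 23.72
eef_pos: [0.5628, -0.232, 0.0108]
tcp_rot: [0.755, -0.656, -0.0, -0.0]
contact_force: [0.1, 2.3, -3.7]
opening: 0.672
t 23.73 local x -39.2 y -0.4 z 10.8 Ftool [-2.3 -0.4  3.7] Mtool [ 0.09 -0.4  -0.03] tilt [ 0.0002 -0.0008  0.0012]
time: 24.1
eef_pos: [0.5727, -0.2304, 0.0107]
tcp_rot: [0.755, -0.656, -0.0, -0.0]
contact_force: [0.2, 4.2, -4.5]
opening: 0.672
t 24.10 local x -29.3 y -0.2 z 10.7 Ftool [-4.1 -0.8  4.5] Mtool [ 0.08 -0.72  0.03] tilt [ 0.0002 -0.0013  0.0014]
time: 24.48
eef_pos: [0.5792, -0.2295, 0.0106]
tcp_rot: [0.755, -0.656, -0.001, -0.0]
contact_force: [-0.9, 4.8, -4.2]
opening: 0.67
t 24.48 local x -22.6 y -0.2 z 10.6 Ftool [-4.9  0.2  4.2] Mtool [-0.07 -0.97  0.11] tilt [-0.0004 -0.0015  0.0015]
```

```bash
python3 -m crank '-0.6 0 0 0 0 -0.005; 0 0 0 0 0 0'; python3 st.py
python3 -m crank '-0.2 -3 0 0 0 0; 0 -2 0 0 0 0; 0 0 0 0 0 0'; python3 st.py
```

```text
time: 24.72
eef_pos: [0.5791, -0.2293, 0.0108]
tcp_rot: [0.757, -0.654, -0.0, -0.0]
contact_force: [-0.3, 4.9, -5.4]
opening: 0.674
t 24.73 local x -22.7 y 0.0 z 10.8 Ftool [-4.9 -0.4  5.4] Mtool [ 0.02 -0.94  0.1 ] tilt [-0.0001 -0.0005 -0.0037]
time: 25.1
eef_pos: [0.5842, -0.2284, 0.0109]
tcp_rot: [0.757, -0.654, -0.0, -0.0]
contact_force: [-1.9, 4.5, -4.8]
opening: 0.671
t 25.10 local x -17.6 y 0.2 z 10.9 Ftool [-4.7  1.2  4.8] Mtool [-0.15 -0.97  0.12] tilt [-0.0003 -0.0008 -0.0035]
```

```bash
python3 -m crank '-1 0 0 0 0 0; 0 0 0 0 0 0'; python3 st.py
python3 -m crank '-0.3 -2 0 0 0 0; 0 -2 0 0 0 0; 0 0 0 0 0 0'; python3 st.py
```

```text
time: 25.35
eef_pos: [0.5843, -0.2282, 0.0111]
tcp_rot: [0.757, -0.654, 0.001, 0.0]
contact_force: [-0.2, 2.0, -6.1]
opening: 0.671
t 25.35 local x -17.5 y 0.4 z 11.1 Ftool [-2.  -0.1  6.1] Mtool [-0.06 -0.45  0.23] tilt [ 0.0006  0.0012 -0.0036]
time: 25.72
eef_pos: [0.5882, -0.2275, 0.0111]
tcp_rot: [0.757, -0.654, 0.001, 0.0]
contact_force: [-0.6, -0.3, -6.4]
opening: 0.671
t 25.73 local x -13.4 y 0.5 z 11.1 Ftool [0.2 0.6 6.4] Mtool [-0.29  0.04  0.39] tilt [ 0.0006  0.0013 -0.0035]
```

```bash
python3 -m crank '0 0 0.8 0 0 0.005; 0 0 0 0 0 0'; python3 st.py
python3 -m crank '0 -2 0 0 0 0; 0 -2 0 0 0 0; 0 0 0 0 0 0'; python3 st.py
```

```text
time: 25.98
eef_pos: [0.589, -0.2274, 0.0112]
tcp_rot: [0.755, -0.655, 0.001, -0.0]
contact_force: [1.0, 0.5, -3.5]
opening: 0.672
t 25.98 local x -12.7 y 0.5 z 11.2 Ftool [-0.3 -1.   3.5] Mtool [-0.09 -0.03  0.05] tilt [0.0021 0.0019 0.0006]
time: 26.35
eef_pos: [0.5928, -0.2266, 0.0108]
tcp_rot: [0.755, -0.655, 0.001, -0.0]
contact_force: [1.1, -0.4, -1.7]
opening: 0.666
t 26.35 local x -8.8 y 0.8 z 10.8 Ftool [ 0.5 -1.   1.7] Mtool [ 0.08  0.12 -0.03] tilt [0.0018 0.0013 0.0009]
```

```bash
for i in 1; do python3 -m crank '0 -2 0 0 0 0; 0 0 0 0 0 0' >/dev/null; done; python3 st.py
python3 -m crank '0 -2 0 0 0 0; 0 0 0 0 0 0' >/dev/null; python3 st.py
python3 -m crank '0 -2 0 0 0 0; 0 0 0 0 0 0' >/dev/null; python3 st.py
```

```text
t 26.60 local x -8.3 y 1.0 z 10.3 Ftool [ 0.9  4.1 -0.2] Mtool [-0.64  0.2   0.03] tilt [-0.0016  0.      0.001 ]
t 26.85 local x -6.3 y 1.1 z 10.1 Ftool [0.9 5.2 1. ] Mtool [-0.67  0.23  0.09] tilt [-0.0014 -0.0003  0.0013]
t 27.10 local x -4.2 y 1.2 z 10.0 Ftool [1.  5.7 0.5] Mtool [-0.72  0.26  0.12] tilt [-0.0012 -0.0002  0.0013]
```

```bash
python3 -m crank '0 -2 0 0 0 0; 0 -1 0 0 0 0; 0 0 0 0 0 0' >/dev/null; python3 st.py
python3 -m crank '0 -2 0 0 0 0; 0 0 0 0 0 0' >/dev/null; python3 st.py
python3 -m crank '0 -1 0 0 0 0; 0 0 0 0 0 0' >/dev/null; python3 st.py
python3 -m crank '0 -1 0 0 0 0; 0 0 0 0 0 0' >/dev/null; python3 st.py
```

```text
t 27.48 local x -1.3 y 1.2 z 10.0 Ftool [0.8 5.9 0.2] Mtool [-0.75  0.12  0.13] tilt [-0.0013 -0.0003  0.0013]
t 27.73 local x 0.5 y 1.3 z 9.9 Ftool [ 1.6  5.5 -0. ] Mtool [-0.9   0.23  0.13] tilt [-0.0019 -0.0005  0.0012]
t 27.98 local x 1.4 y 1.3 z 9.9 Ftool [0.9 4.4 0.1] Mtool [-0.89  0.23  0.09] tilt [-0.0021 -0.0006  0.0012]
t 28.23 local x 2.3 y 1.3 z 9.9 Ftool [0.8 5.  0.1] Mtool [-0.93  0.18  0.1 ] tilt [-0.0023 -0.0007  0.0012]
```

```bash
python3 -m crank '0 -1 0 0 0 0; 0 0 0 0 0 0' >/dev/null; python3 st.py
python3 -m crank '0 -1 0 0 0 0; 0 0 0 0 0 0' >/dev/null; python3 st.py
python3 -m crank '0 -1 0 0 0 0; 0 0 0 0 0 0' >/dev/null; python3 st.py
```

```text
t 28.48 local x 3.3 y 1.3 z 9.9 Ftool [ 1.5  6.9 -0.4] Mtool [-0.88  0.21  0.16] tilt [-0.0024 -0.0007  0.0011]
t 28.73 local x 4.1 y 1.5 z 9.4 Ftool [1.4 6.5 1.4] Mtool [-0.89  0.24  0.07] tilt [-0.0027 -0.0011  0.0013]
t 28.98 local x 5.0 y 1.5 z 9.4 Ftool [1.2 6.3 0.8] Mtool [-0.83  0.21  0.1 ] tilt [-0.0028 -0.0011  0.0013]
```

```bash
python3 -m crank '0 -0.7 0 0 0 0; 0 0 0 0 0 0' >/dev/null; python3 st.py
python3 -m crank '0 1.5 0 0 0 0; 0 0 0 0 0 0' >/dev/null; python3 st.py
python3 -m crank '0 1 0 0 0 0; 0 0 0 0 0 0' >/dev/null; python3 st.py
python3 -m crank '0 1 0 0 0 0; 0 0 0 0 0 0' >/dev/null; python3 st.py
```

```text
t 29.23 local x 5.1 y 1.5 z 9.4 Ftool [ 1.3  8.4 -1.1] Mtool [-1.15  0.24  0.17] tilt [-0.0045 -0.0016  0.0012]
t 29.48 local x 4.2 y 1.5 z 9.4 Ftool [0.9 5.5 0.6] Mtool [-0.84  0.18  0.12] tilt [-0.0029 -0.0012  0.0013]
t 29.73 local x 3.5 y 1.5 z 9.4 Ftool [2.  5.4 1.7] Mtool [-0.67  0.2   0.16] tilt [-0.002  -0.001   0.0015]
t 29.98 local x 3.4 y 1.5 z 9.4 Ftool [1.8 1.2 6. ] Mtool [-0.19  0.26  0.15] tilt [ 0.0002 -0.0005  0.0017]
```

```bash
python3 -m crank '0 0.7 0 0 0 0; 0 0 0 0 0 0' >/dev/null; python3 st.py
```

```text
t 30.23 local x 3.4 y 1.5 z 9.7 Ftool [ 1.4 -1.2  7.3] Mtool [0.26 0.2  0.22] tilt [ 0.0013 -0.0003  0.0015]
```

```bash
python3 -m crank '-0.5 -0.8 0.3 0 0 0; 0 0 0 0 0 0' >/dev/null; python3 st.py
python3 -m crank '0 0 0 0 0 0; 0 0 0 0 0 0; 0 0 0 0 0 0; 0 0 0 0 0 0' 1 20; python3 st.py
```

```text
t 30.48 local x 3.4 y 1.5 z 9.8 Ftool [1.9 1.5 6.6] Mtool [-0.14  0.39  0.2 ] tilt [-0.0006  0.0003  0.001 ]
time: 30.98
eef_pos: [0.6054, -0.2239, 0.0105]
tcp_rot: [0.755, -0.656, 0.0, -0.0]
contact_force: [-0.0, -0.4, 0.3]
opening: 1.0
t 30.98 local x 4.1 y 1.6 z 10.5 Ftool [ 0.4  0.1 -0.3] Mtool [ 0.01 -0.04 -0.04] tilt [0.0009 0.0005 0.001 ]
```

```bash
python3 -m crank '0 0 -10 0 0 0; 0 0 -25 0 0 0; 0 0 -40 0 0 0; 0 0 -50 0 0 0; 0 0 -50 0 0 0'
python3 -m crank '-50 20 -20 0 0 0; -60 20 0 0 0 0; -60 20 0 0 0 0; -50 10 0 0 0 0; 0 0 0 0 0 0'
python3 -c "
from go import *
for n in('top','scene'):
  t=optics.read_camera(n);np.save(n+'5.npy',t);crop(t,*((270,90,90,115,5) if n=='top' else (150,180,100,90,7)),'pics/z%s.png'%n)
  cv2.imwrite('pics/zz%s.png'%n,cv2.resize(t[:,:,::-1],(800,600)))
"
```

```text
time: 31.6
eef_pos: [0.6048, -0.2238, 0.1871]
tcp_rot: [0.755, -0.656, 0.0, -0.0]
contact_force: [-0.2, 0.0, 0.3]
opening: 0.998
time: 32.22
eef_pos: [0.5044, -0.0146, 0.2058]
tcp_rot: [0.757, -0.654, 0.0, -0.0]
contact_force: [-0.4, -0.5, -0.1]
opening: 1.0
```

View pics/ztop.png

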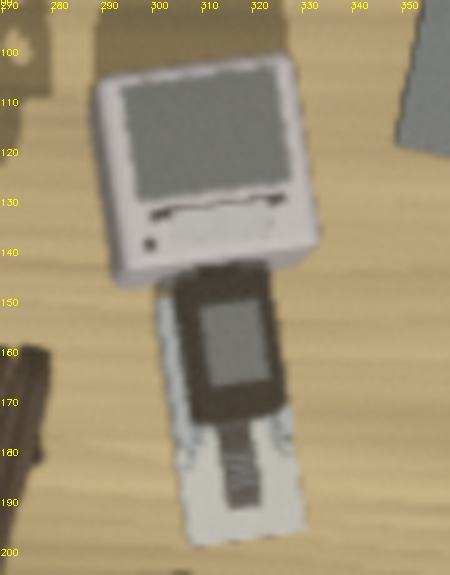

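View pics/zscene.png

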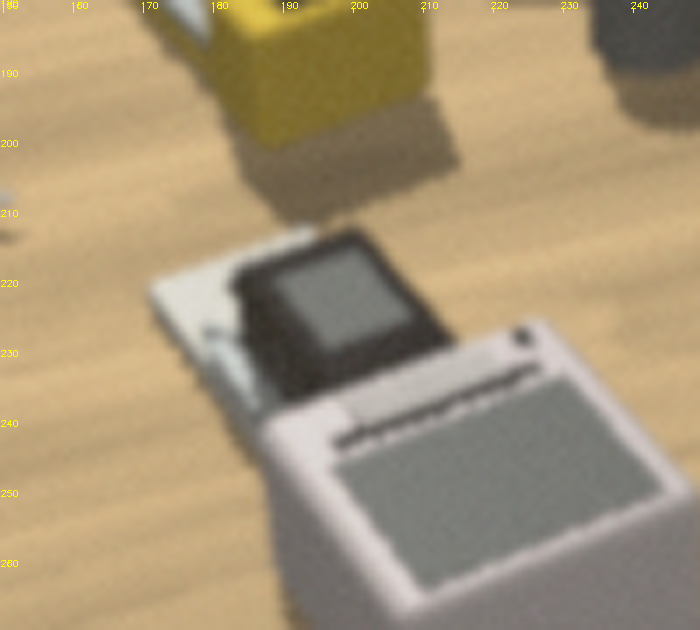

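View pics/zztop.png

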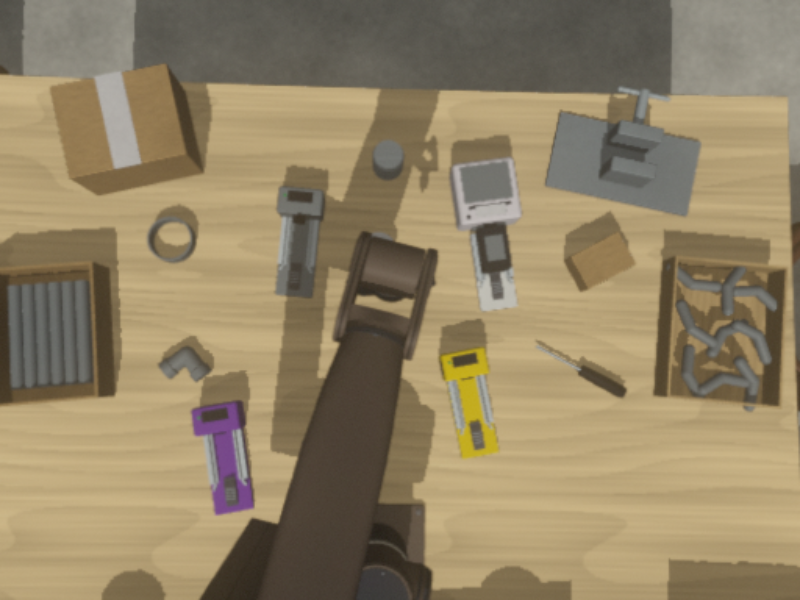

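The top view shows the pack in the printer, its nose at the body near (313,143) px. The tooth and ribbed pad sit behind its tail at (316,172–190) px. The other things stand where they were.

```bash
python3 -m crank '0 0 0 0 0 0; 0 0 0 0 0 0; 0 0 0 0 0 0'; python3 -c "
from plant import ctrl
print(ctrl.sign_off())"
```

```text
time: 32.7
eef_pos: [0.5057, -0.018, 0.2048]
tcp_rot: [0.755, -0.656, -0.0, 0.0]
contact_force: [-0.2, 0.2, 0.1]
opening: 1.001
the job is handed in; nothing more can be done
None
```

The pack is locked in the printer, and I handed the job in at 32.7 s (limit 69 s). I pressed the charger's catch, the pack sprang out, and I slid it out and carried it over. It went nose first into the printer's dovetail until it met the hard stop.

**Last checks:**
- **Locking:** when I eased back from the stop, the pack held about 1.7 mm out from it. A light tug of about 1 N did not move it.
- **Catch:** near home the tool dropped about 0.5 mm, which I took as the catch snapping up. The final top picture shows the tooth and pad behind the pack's tail, but it cannot show the catch's height exactly.
- **Bystanders:** the two machines and the other things look unmoved. The label roll is hidden behind the arm in the final top picture, so I did not check it there.
- **Robot:** it let go and touches nothing, with contact force near zero.

**What disagreed:**
- **Fingertip height:** the true fingertips were about 24 mm higher than the TCP reading said. The camera showed this and contact confirmed it, and I corrected for it.
- **Catch pressing force:** I never clearly measured the 3–4 N on the charger's catch. The force stayed within noise, then jumped to about 14 N, probably when the pad reached the deck; I then saw the pack had already sprung out.
- **Printer home:** it lay about 3.4 mm farther in than my camera estimate, within the stated 7 mm.
- **Forces:** side force in the printer's rails reached about 5 N before I realigned. The push against the stop peaked at about 8 N.

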